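Hang the drip can and snap the grease coupler onto the tilted nipple

ROBOT

A 7-joint arm with a two-finger parallel gripper is mounted at the origin on the work surface. World frame = base frame: x ahead of the robot, y to its left, z up, the work surface at z = 0. Lengths are in m, angles in rad, forces in N, time in s.
With the tool pointing down it reaches from about 0.4 to 0.85 m from the base axis. Payload 4.5 kg.
Tool frame: the origin (TCP) lies on the mounting face of the last link; the fingertips stand 166 mm ahead of it and the grasp point (between the pads) lies 147 mm ahead of it; y points along the fingers, z is the direction in which the jaws open and shut, and the axes are right-handed (so a half turn about y gives the same grasp; the last joint's range is limited). The gripper opens to 88 mm and grips with 3 to 60 N. Pads are 18 mm wide; open, the fingers measure 123 mm over their backs; the gripper's body (75 mm by 187 mm) begins 45 mm behind the grasp point.
Start: joints at [-1.27, 0.689, -0.195, 1.565, 0.157, 0.902, -0.215], TCP at [0.165, 0.603, 0.405] pointing down, gripper open.
Joint ranges: [-3.01, 3.01], [-0.46, 2.08], [-1.47, 1.51], [0.13, 2.56], [-1, 4.14], [0.04, 2.09], [-2.66, 2.66]. Speed limits (rad/s): [2.57, 2.57, 3.14, 3.14, 3.14, 3.14, 3.14].

INTERFACE

Orientations are given as a unit quaternion [x, y, z, w].
In Python, from plant import r gives the robot as it stands.
- The arm moves only by the tool arm_command, never from a script. Its argument "deltas" is a list of rows, each an object of numbers: "dx", "dy", "dz": the shift along the tool's x, y, z each as a share of 1000 mm, from -1 to 1; "wx", "wy", "wz": the turn, a rotation vector about the tool's x, y, z each as a share of 45 degrees, from -1 to 1. In form: [{"dx": .., "dy": .., "dz": .., "wx": .., "wy": .., "wz": ..}, ...]. A call has exactly 5 rows; each row is the pose to reach, as a shift and turn from the pose commanded when the call began, along the tool's axes at that moment; what a row does not reach only later rows make up. A row lasts 1/10 s, in which the tool goes at most 50 mm and 8.59 degrees, less where a joint would pass 70% of its speed; a pose out of reach is approached as far as the arm can. A call with a number of a shift or a turn outside -1 to 1 is refused whole. A call with a gripper value outside its range is refused whole. "claw" is the opening, from -1 (shut) to 1 (fully open), set as the call begins (left out, the last holds). The fingers move at their own pace and stop on an object; "grip_force" is the grip in N (left out, the last holds). Time passes only in rows, so rows that repeat a pose let the fingers close, or fill a call up. It gives the time, the measured TCP pose, the force and the opening at its end, in the units of the state.
- r.get_state(): the state, without advancing time (a new reading comes with each control period).
- r.snapshot(name): name is "scene" or "top" or "wrist"; returns the picture (420x560x3 uint8, red, green, blue); there is no depth.
- r.get_calibration(name): a dict with "vertical_fov" (degrees; the focal length in pixels is half the picture's height over the tangent of half this angle, whatever the lens; pixels are square), "cx", "cy" (the principal point, pixels), "R" (3x3) and "t" (3): a world point X has camera coordinates R X + t. Camera axes: x right, y down, z forward; pixel columns grow to the right and rows downward; lengths in m; the calibration is good to about 2 mm. A picture is of the moment at which its call begins: read the wrist's pose just before it. get_calibration takes no time and is no camera call; for the wrist camera it gives the pose at the moment of the call.
- r.finish_job(): hands the job in, once; it reports no verdict.
The state is a dict: "clock": time; "q": joint angles; "qd": joint speeds; "joint_torque": joint torques, N m; "tool_pos": TCP position; "eef_rot": TCP orientation; "contact_force": force on the tool from outside, world axes, zero at the start; "moment": the same for the moment, N m; "opening": opening from 0.0 (shut) to 1.0 (fully open).
Only numpy, scipy, OpenCV 4.12 (cv2) and the standard library are available. Lean on these libraries where they do the work, as an engineer would, in place of code of your own. Each camera call takes 0.05 s, during which the arm holds its last target.

TASK

Get the fitting block ready for greasing: first hang the red drip can by its handle on the yellow hook and let go of it, then take the grease coupler and press it squarely onto the tilted brass nipple until it snaps fully home. Keep pushing so that the sprung nipple is pressed in at least half of its 8 mm travel, and finish while holding it there, coupler still in the gripper. Leave the wrench, the yellow charger, the black bin and the grease tin where they are.

Things in the scene. Friction and masses are not known exactly. Their poses are not given: they have to be found in the camera images.
- can_tab (a point): Grip point, mid of the black tab (10 mm thick along x, 34 mm wide along y, 106 to 150 mm above the can's bottom) on the stiff handle arch of the red drip can. This point is 132 mm above the bottom. Can: open tin, 60 mm diameter, 50 mm tall, about 0.15 kg, upright on the bench. x across the tab's thickness, y along the arch, z up. Grip the tab's broad faces from above.
- can_bail (a point): Mid of the flat underside of the drip can's handle arch (68 mm wide along y, 10 mm thick along x), 100 mm above the can's bottom, 32 mm below can_tab; same axes. It rests on the hook. The window below it is 50 mm high (down to the can's rim) and 58 mm wide.
- hook_seat (a point): Where the handle hangs: top of the yellow hook's level 8 mm bar, 204 mm above the bench. The post is 46 mm from here along +x; the bar is straight to 30 mm along -x, then turns up, its end 46 mm along -x and 12 mm above the bar's top. -x: the way the hook points (roughly to the robot), z up. The arch goes on from -x over the end, then down, can x along this x (25 deg, either way). Fixed.
- coupler_grip (a point): Grip point, on the axis, of the ribbed black grip (28 mm diameter, 38 to 96 mm above the mouth) of the grease coupler, a round steel and black tool 106 mm tall, standing mouth down on the bench; 66 mm above the mouth. z: along the axis from the mouth to the brass end cap (up at the start). About 0.18 kg.
- coupler_seat (a point): On the coupler's axis, ceiling of its socket: 26 mm up from the mouth, 40 mm below coupler_grip; same axes. Socket 19 mm wide, flaring to about 25 mm at the bell mouth (33 mm outside). Two sprung jaws inside, 11 mm up from the mouth and 11.4 mm apart, pass over the nipple's head with about 7 N of push and snap shut behind it. Fully on, this point is at nipple_tip.
- nipple_tip (a point): Tip of the brass nipple on the blue fitting block, 119 mm above the bench. z: the nipple's axis out of the block, 30 deg from vertical, leaning to the block's -x (roughly to the robot). Head 16 mm wide, tapering to 7 mm at the tip, neck 10 mm; the tip is 40 mm out from the blue boss (44 mm diameter). The coupler goes on along -z, its own z along this z, any turn. Block fixed, foot 120 mm square.
- nipple (a joint): How far the sprung nipple is pushed into its boss along its axis, m: 0 fully out, 0.008 fully in at its stop. It gives at about 10 N and needs 0.7 N more for each mm (about 15.6 N at the stop). nipple_tip moves with it.
- wrench: Steel wrench, 160 mm long, lying flat on the bench; origin at the middle of its underside. Leave it.
- charger: Yellow box, 90 x 120 x 55 mm; origin at the centre of its underside. Leave it.
- parts_bin: Black open bin, 90 x 90 x 80 mm; origin at the centre of its underside. Leave it.
- grease_tin: Closed round tin with a green band, 70 mm diameter and 70 mm tall; origin at the centre of its underside. Leave it.
Mind the look-alikes: they are no part of the job. There is more than one size of the part that bears coupler_grip; the job needs the smallest.

How it is judged:
On the way, in this order (a step that is already met when the one before it is completed fails the run):
1. the drip can hangs by its handle on the hook, let go and at rest (x of can_bail in the frame of hook_seat between -0.032 and 0.042 m and y of can_bail in the frame of hook_seat between -0.02 and 0.02 m and z of can_bail in the frame of hook_seat between -0.008 and 0.008 m and angle between can_tab's own z axis and vertical below 0.3 rad and contact force between drip_can and hook_stand above 0.5 N and contact force between the fingers and drip_can below 0.1 N and linear speed of drip_can below 0.05 m/s), for 0.2 s.
2. the coupler is snapped fully home and square on the nipple (z of coupler_seat in the frame of nipple_tip between -0.004 and 0.0035 m and distance between coupler_seat and nipple_tip below 0.005 m and angle between the z axis of coupler_seat and the z axis of nipple_tip, either way round below 0.14 rad), for 0.2 s.
At the end, for the whole second after the job is handed in: Can hangs still on the hook by its handle, let go (8 mm in height, 20 mm sideways, tilt under 0.3 rad). Coupler fully on the nipple (within 4 mm along the axis, 5 mm in all, 0.14 rad), gripped over 2 N, pressing the nipple in over 3 mm with over 4 N, through the last second (all of step 1 and all of step 2 and value of joint nipple above 0.003 m and contact force between the fingers and coupler above 2 N and contact force between coupler and nipple above 4 N); the arm keeps its last pose, push and grip.
It fails at once if the wrench is shifted by more than 40 mm (distance of wrench from where it was at the start of the episode above 0.04 m).
It fails at once if the yellow charger is shifted by more than 40 mm (distance of charger from where it was at the start of the episode above 0.04 m).
It fails at once if the black bin is shifted by more than 40 mm (distance of parts_bin from where it was at the start of the episode above 0.04 m).
It fails at once if the grease tin is shifted by more than 40 mm (distance of grease_tin from where it was at the start of the episode above 0.04 m).
It also fails if it takes over 64 s, if anything falls off the work surface, if the arm or the gripper's body presses on something with over 40 N, if the wrist force passes 120 N, or if a joint passes its speed limit or range.

## Working session

There is one attempt and no reset: what is moved stays moved. The work goes in short steps, Python scripts to look and compute and a tool call to move; the robot and the scene stay as the last step left them, time stands still between calls to the robot, and variables do not carry over. Pictures are saved under pics/ and viewed, and the job is handed in when it is done.

Besides the shell and the picture viewer there is one more tool, called after "Request:" as name(argument=value, ...) on one line, values as JSON. arm_command: Moves the arm, as the interface text tells. Shift numbers are shares of 1000 mm and turn numbers shares of 45 degrees, none past 1 either way. Its arguments: {"type":"object","properties":{"deltas":{"type":"array","items":{"type":"object","properties":{"dx":{"type":"number","minimum":-1,"maximum":1},"dy":{"type":"number","minimum":-1,"maximum":1},"dz":{"type":"number","minimum":-1,"maximum":1},"wx":{"type":"number","minimum":-1,"maximum":1},"wy":{"type":"number","minimum":-1,"maximum":1},"wz":{"type":"number","minimum":-1,"maximum":1}}}},"claw":{"type":"number"},"grip_force":{"type":"number"}},"required":["deltas"]}

```bash
mkdir -p pics; ls; cat > h.py <<'E'
import numpy as np,cv2
from plant import r
from scipy.spatial.transform import Rotation as Rn
def snap(name,fn):
    c=r.get_calibration(name); im=r.snapshot(name)
    cv2.imwrite('pics/'+fn,cv2.cvtColor(im,cv2.COLOR_RGB2BGR)); np.savez('pics/'+fn[:-4]+'.npz',im=im,**{k:np.array(v) for k,v in c.items() if not isinstance(v,str)})
    return im,c
def load(fn):
    d=np.load('pics/'+fn+'.npz'); return d['im'],d
def proj(c,X):
    X=np.asarray(X,float); f=210/np.tan(np.radians(float(c['vertical_fov']))/2)
    p=np.asarray(c['R'])@X+np.asarray(c['t']); return np.array([f*p[0]/p[2]+c['cx'],f*p[1]/p[2]+c['cy']])
def ray(c,uv):
    f=210/np.tan(np.radians(float(c['vertical_fov']))/2)
    d=np.array([(uv[0]-c['cx'])/f,(uv[1]-c['cy'])/f,1.]); R=np.asarray(c['R']); 
    o=-R.T@np.asarray(c['t']); d=R.T@d; return o,d/np.linalg.norm(d)
def onz(c,uv,z):
    o,d=ray(c,uv); return o+d*(z-o[2])/d[2]
def tri(rays):
    A=np.zeros((3,3));b=np.zeros(3)
    for o,d in rays:
        P=np.eye(3)-np.outer(d,d);A+=P;b+=P@o
    X=np.linalg.solve(A,b); return X,[np.linalg.norm(np.cross(X-o,d)) for o,d in rays]
E
python3 - <<'E'
from h import *
for n in ['scene','top','wrist']:
    im,c=snap(n,n+'0.png'); print(n,c)
print(r.get_state())
E
```

```text
pics
scene {'vertical_fov': 56.699634978456885, 'cx': 284.81703998083947, 'cy': 205.73872592474441, 'R': array([[ 0.33824002,  0.94096019, -0.0136971 ],
       [ 0.65442159, -0.24564968, -0.71511441],
       [-0.67625888,  0.23291663, -0.69887322]]), 't': array([-0.18565767, -0.26349963,  1.47177798])}
top {'vertical_fov': 55.67217870630533, 'cx': 275.52917546058615, 'cy': 211.97415277823583, 'R': array([[-0.12823321, -0.99174266,  0.00165513],
       [-0.96792371,  0.12478947, -0.21806257],
       [ 0.21605541, -0.0295649 , -0.97593339]]), 't': array([0.06080094, 0.60061457, 1.02067723])}
wrist {'vertical_fov': 59.36677981461652, 'cx': 271.99872706639826, 'cy': 208.63503187446938, 'R': array([[ 0.26335902,  0.9646969 , -0.0013837 ],
       [ 0.92803233, -0.25295751,  0.27343827],
       [ 0.26343504, -0.07329656, -0.96188856]]), 't': array([-0.62318684, -0.03724759,  0.3892259 ])}
{'clock': 0.15, 'q': array([-1.27023025,  0.68974883, -0.19452134,  1.56605795,  0.15731181,
        0.90249107, -0.21510225]), 'qd': array([ 9.78721869e-04, -1.16351533e-03, -2.03500468e-03, -4.01545328e-03,
       -4.06389143e-04, -6.67268172e-06, -5.90123108e-04]), 'joint_torque': array([-1.88675833e-03, -5.27864528e+01, -1.26845106e+00, -1.53589654e+01,
       -5.24653739e-02,  3.85892214e-03,  1.16479805e-04]), 'tool_pos': array([0.1647179 , 0.60266107, 0.40413306]), 'eef_rot': array([ 0.70129327, -0.09403817,  0.09399304, -0.7003641 ]), 'contact_force': array([0.73509988, 0.43395931, 0.0087598 ]), 'moment': array([-0.00164152,  0.02815309, -0.01454897]), 'opening': 0.9970879733285392}
```

View pics/scene0.png

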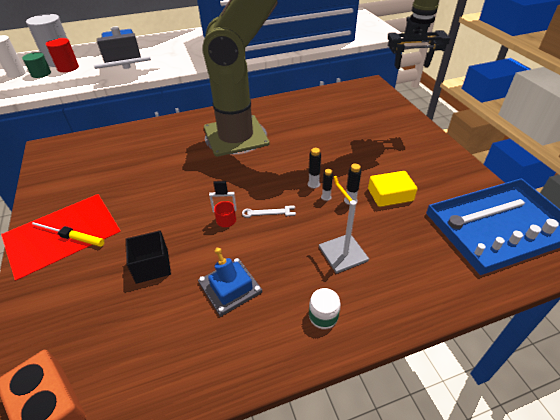

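View pics/top0.png

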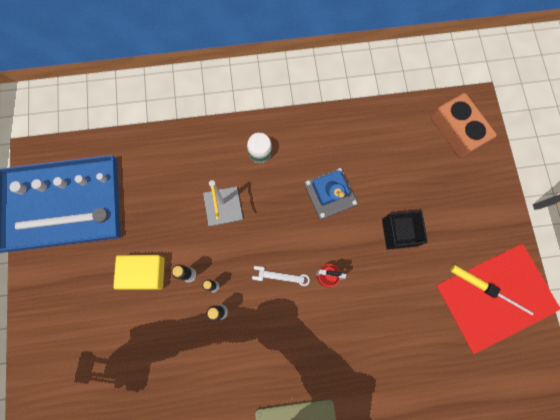

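View pics/wrist0.png

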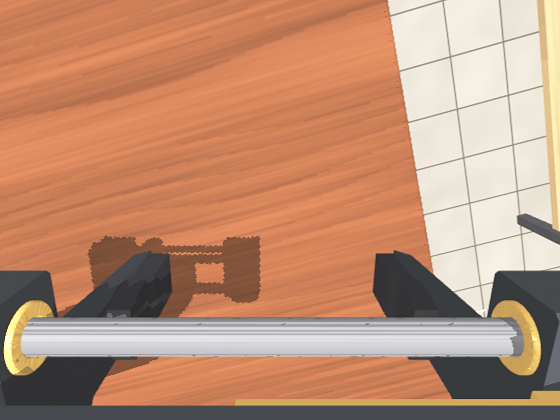

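```bash
python3 - <<'E'
from h import *
s=r.get_state();print(Rn.from_quat(s['eef_rot']).as_matrix().round(3))
c=r.get_calibration('wrist');R=c['R'];print(-R.T@c['t'],R[2])
E
```

```text
[[ 0.965 -0.     0.264]
 [-0.264 -0.001  0.965]
 [ 0.    -1.    -0.001]]
[0.09616025 0.62034968 0.38382468] [ 0.26347893 -0.07305245 -0.9618951 ]
```

In the scene picture the red can is at (223,210), the hook's bar at (345,190) and the nipple at (220,257). Three coupler-like tools stand at (315,165), (327,183) and (354,180); in the top view they are at (217,313), (210,286) and (184,272). The middle one looks smallest. I'll confirm it with enlarged crops.

```bash
python3 - <<'E'
from h import *
a,_=load('scene0');b,_=load('top0')
cr=[(a,290,140,90,75),(a,190,170,70,70),(a,190,235,80,70),(a,310,165,70,110),(b,160,255,75,75),(b,300,245,70,60),(b,195,170,70,60),(b,300,160,65,60)]
def t(k):
    im,x,y,w,h=k; o=cv2.resize(im[y:y+h,x:x+w],None,fx=4.5,fy=4.5,interpolation=cv2.INTER_CUBIC); o=cv2.copyMakeBorder(o[:290,:395],0,max(0,290-o.shape[0]),0,max(0,395-o.shape[1]),0); return o[:290,:395]
for j,ks in enumerate([cr[:4],cr[4:]]):
    T=[t(k) for k in ks]
    cv2.imwrite(f'pics/crop{j}.png',cv2.cvtColor(np.vstack([np.hstack(T[:2]),np.hstack(T[2:])]),cv2.COLOR_RGB2BGR))
E
```

```text
(no output)
```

View pics/crop0.png

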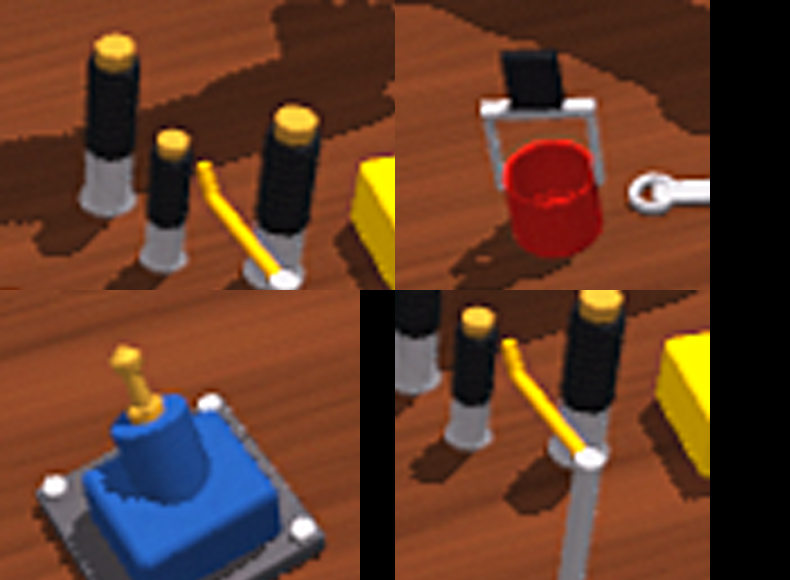

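View pics/crop1.png

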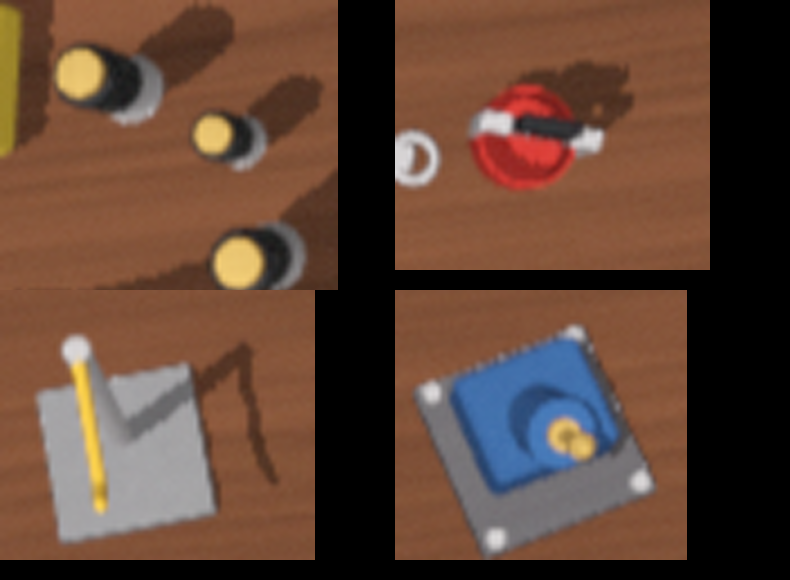

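The crops confirm that the middle tool, scene (327,183) and top (210,286), is clearly the thinnest and shortest, so it is the coupler. The two larger ones are decoys. Next I'll measure positions by triangulation.

```bash
python3 - <<'E'
from h import *
S,cs=load('scene0');T,ct=load('top0')
def px(im,c0,box,cond):
    x,y,w,h=box; sub=im[y:y+h,x:x+w]; hsv=cv2.cvtColor(sub,cv2.COLOR_RGB2HSV); m=cond(hsv); 
    n,l,st,ce=cv2.connectedComponentsWithStats(m.astype(np.uint8)); i=1+np.argmax(st[1:,4]); return ce[i]+[x,y],st[i],(l==i)
yel=lambda h:(h[...,0]>12)&(h[...,0]<35)&(h[...,1]>130)&(h[...,2]>170)
for nm,bs,bt in [('smallcap',(320,165,17,12),(200,277,18,18)),('capA',(305,145,20,15),(205,303,20,20)),('capB',(345,162,20,15),(172,264,20,17))]:
    a=px(S,cs,bs,yel);b=px(T,ct,bt,yel); print(nm,a[0],a[1][4],b[0],b[1][4],tri([ray(cs,a[0]),ray(ct,b[0])]))
def t(n,a,b): print(n,tri([ray(cs,a),ray(ct,b)]))
t('tab',(220.7,187.8),(334,273.2))
t('nip',(218.2,248.8),(341.1,194.4))
t('hooktip',(335.8,177.2),(217.2,218.9)); t('posttop',(352.9,202.1),(212.1,183.3))
red=lambda h:((h[...,0]<6)|(h[...,0]>174))&(h[...,1]>150)
b=px(T,ct,(310,255,40,40),red);print('can',b[0],onz(ct,b[0],.03))
P=[onz(ct,u,.103) for u in ((318.9,271.2),(345.6,276.1))];print(P,np.degrees(np.arctan2(*(P[1]-P[0])[[1,0]])))
# hook stand base corners, nipple block screws
for u in ((203,193),(237,188),(243,219),(208.5,225.5)): print('hb',onz(ct,u,.006))
for u in ((308.5,182.5),(340.2,169.8),(354.9,202.3),(322.5,215.2)): print('nb',onz(ct,u,.015))
E
```

```text
smallcap [328.21428571 170.82142857] 28 [206.72093023 284.3255814 ] 43 (array([0.43083225, 0.18038027, 0.10782757]), [np.float64(0.00041902696282370165), np.float64(0.00041902696282375835)])
capA [315.125 149.725] 40 [212.89090909 312.05454545] 55 (array([0.36150182, 0.1664304 , 0.14031192]), [np.float64(0.00034513617055384623), np.float64(0.0003451361705537573)])
capB [355.3902439  165.97560976] 41 [177.15853659 270.81707317] 82 (array([0.47107182, 0.24496636, 0.13770668]), [np.float64(0.0002899578687506819), np.float64(0.0002899578687506076)])
tab (array([ 0.41643269, -0.13821628,  0.12894381]), [np.float64(0.0006980651139317126), np.float64(0.0006980651139317218)])
nip (array([ 0.61683229, -0.19161151,  0.1183612 ]), [np.float64(0.00021886129668693648), np.float64(0.00021886129668697874)])
hooktip (array([0.57298417, 0.12734149, 0.21092015]), [np.float64(0.0015314640092152405), np.float64(0.0015314640092153906)])
posttop (array([0.66285082, 0.13080848, 0.20498246]), [np.float64(0.0004901269614020682), np.float64(0.0004901269614021038)])
can [327.52777778 280.21296296] [ 0.40457727 -0.13370564  0.03      ]
[array([ 0.42745238, -0.10547343,  0.103     ]), array([ 0.40649964, -0.17105859,  0.103     ])] -107.71732265015144
hb [0.70012777 0.18422415 0.006     ]
hb [0.70252444 0.08420075 0.006     ]
hb [0.6082175  0.07702247 0.006     ]
hb [0.60196293 0.17716295 0.006     ]
nb [ 0.68978382 -0.12472432  0.015     ]
nb [ 0.71632761 -0.22270503  0.015     ]
nb [ 0.61388123 -0.24866851  0.015     ]
nb [ 0.58824116 -0.15020314  0.015     ]
```

```bash
cat >> h.py <<'E'
def toolR(ang,axis=(0,0,1)):
    """tool y = -axis ; tool z = horizontal-ish jaw direction at angle ang(deg) projected perp to axis"""
    y=-np.asarray(axis,float);y/=np.linalg.norm(y); z=np.array([np.cos(np.radians(ang)),np.sin(np.radians(ang)),0]); z-=y*(z@y); z/=np.linalg.norm(z)
    return np.column_stack([np.cross(y,z),y,z])
def go(grasp,Rt,lim=0.22,off=0.147):
    """grasp point target -> delta in tool frame"""
    s=r.get_state(); R0=Rn.from_quat(s['eef_rot']).as_matrix(); p=np.asarray(grasp)-off*Rt[:,1]
    d=R0.T@(p-s['tool_pos']); w=Rn.from_matrix(R0.T@Rt).as_rotvec(degrees=True)
    print('d',d.round(4),'|d|',np.linalg.norm(d).round(3),'w/45',(w/45).round(3),'t',round(s['clock'],2),'F',s['contact_force'].round(1),'op',round(s['opening'],3),'q',s['q'].round(2))
def pose():
    s=r.get_state();R0=Rn.from_quat(s['eef_rot']).as_matrix();print('tcp',s['tool_pos'].round(4),'grasp',(s['tool_pos']+.147*R0[:,1]).round(4),'y',R0[:,1].round(3),'z',R0[:,2].round(3),'F',s['contact_force'].round(2),'M',s['moment'].round(2),'op',round(s['opening'],3),'t',round(s['clock'],2))
E
python3 - <<'E'
from h import *
go((.40,.44,.257),toolR(42)); go((.416,-.138,.257),toolR(-17.7))
E
```

```text
d [ 0.2698  0.0003 -0.0949] |d| 0.286 w/45 [0.002 0.727 0.001] t 0.15 F [0.7 0.4 0. ] op 0.997 q [-1.27  0.69 -0.19  1.57  0.16  0.9  -0.22]
d [ 0.4376  0.001  -0.6482] |d| 0.782 w/45 [1.000e-03 2.054e+00 1.000e-03] t 0.15 F [0.7 0.4 0. ] op 0.997 q [-1.27  0.69 -0.19  1.57  0.16  0.9  -0.22]
```

Request:
arm_command(deltas=[{"dx": 0.045, "dz": -0.014, "wy": 0.14}, {"dx": 0.09, "dz": -0.03, "wy": 0.28}, {"dx": 0.135, "dz": -0.046, "wy": 0.42}, {"dx": 0.18, "dz": -0.062, "wy": 0.56}, {"dx": 0.225, "dz": -0.08, "wy": 0.7}], claw=1)

```text
invalid input at $.deltas[0]: expected keys dx, dy, dz, wx, wy, wz
```

```bash
python3 - <<'E'
from h import *
pose();go((.49,.24,.270),toolR(15));go((.49,.04,.257),toolR(0)); 
E
```

```text
tcp [0.1647 0.6027 0.4041] grasp [0.1647 0.6025 0.2571] y [-0.    -0.001 -1.   ] z [ 0.264  0.965 -0.001] F [0.74 0.43 0.01] M [-0.    0.03 -0.01] op 0.997 t 0.15
d [ 0.4094 -0.0125 -0.2641] |d| 0.487 w/45 [1.000e-03 1.327e+00 1.000e-03] t 0.15 F [0.7 0.4 0. ] op 0.997 q [-1.27  0.69 -0.19  1.57  0.16  0.9  -0.22]
d [ 0.4621  0.0008 -0.457 ] |d| 0.65 w/45 [1.00e-03 1.66e+00 1.00e-03] t 0.15 F [0.7 0.4 0. ] op 0.997 q [-1.27  0.69 -0.19  1.57  0.16  0.9  -0.22]
```

Request:
arm_command(deltas=[{"dx": 0.045, "dy": 0, "dz": -0.014, "wx": 0, "wy": 0.14, "wz": 0}, {"dx": 0.09, "dy": 0, "dz": -0.03, "wx": 0, "wy": 0.28, "wz": 0}, {"dx": 0.135, "dy": 0, "dz": -0.046, "wx": 0, "wy": 0.42, "wz": 0}, {"dx": 0.18, "dy": 0, "dz": -0.062, "wx": 0, "wy": 0.56, "wz": 0}, {"dx": 0.225, "dy": 0, "dz": -0.08, "wx": 0, "wy": 0.7, "wz": 0}], claw=1)

```text
clock: 0.65
tool_pos: [0.362, 0.4652, 0.4046]
eef_rot: [-0.648, 0.282, -0.282, 0.648]
contact_force: [0.7, 0.1, 0.6]
opening: 1.0
```

```bash
python3 - <<'E'
from h import *
pose();go((.49,.24,.270),toolR(15));go((.49,.04,.257),toolR(0)); 
E
```

```text
tcp [0.362  0.4652 0.4046] grasp [0.362  0.4652 0.2576] y [-0.  0. -1.] z [ 0.732  0.682 -0.   ] F [0.68 0.08 0.59] M [-0.03 -0.06 -0.02] op 1.0 t 0.65
d [ 0.252  -0.0125 -0.0599] |d| 0.259 w/45 [ 0.     0.622 -0.   ] t 0.65 F [0.7 0.1 0.6] op 1.0 q [-0.95  0.64 -0.06  1.68  0.05  0.82 -0.29]
d [ 0.3984  0.0005 -0.1962] |d| 0.444 w/45 [ 0.     0.955 -0.   ] t 0.65 F [0.7 0.1 0.6] op 1.0 q [-0.95  0.64 -0.06  1.68  0.05  0.82 -0.29]
```

Request:
arm_command(deltas=[{"dx": 0.048, "dy": -0.01, "dz": -0.012, "wx": 0, "wy": 0.13, "wz": 0}, {"dx": 0.096, "dy": -0.02, "dz": -0.026, "wx": 0, "wy": 0.26, "wz": 0}, {"dx": 0.144, "dy": -0.02, "dz": -0.042, "wx": 0, "wy": 0.38, "wz": 0}, {"dx": 0.19, "dy": -0.02, "dz": -0.06, "wx": 0, "wy": 0.5, "wz": 0}, {"dx": 0.235, "dy": -0.02, "dz": -0.08, "wx": 0, "wy": 0.62, "wz": 0}])

```text
clock: 1.15
tool_pos: [0.4637, 0.2391, 0.4248]
eef_rot: [-0.561, 0.43, -0.43, 0.562]
contact_force: [1.7, -0.9, -0.4]
opening: 1.0
```

```bash
python3 - <<'E'
from h import *
pose();go((.45,.03,.27),toolR(0)); 
E
```

```text
tcp [0.4637 0.2391 0.4248] grasp [0.4638 0.2392 0.2778] y [ 0.  0. -1.] z [0.965 0.26  0.   ] F [ 1.72 -0.86 -0.36] M [-0.07 -0.03  0.01] op 1.0 t 1.15
d [ 0.1983  0.0077 -0.0677] |d| 0.21 w/45 [-0.001  0.336 -0.   ] t 1.15 F [ 1.7 -0.9 -0.4] op 1.0 q [-0.6   0.53  0.05  1.86 -0.04  0.76 -0.26]
```

Request:
arm_command(deltas=[{"dx": 0.045, "dy": 0, "dz": -0.012, "wx": 0, "wy": 0.07, "wz": 0}, {"dx": 0.09, "dy": 0, "dz": -0.026, "wx": 0, "wy": 0.14, "wz": 0}, {"dx": 0.135, "dy": 0, "dz": -0.042, "wx": 0, "wy": 0.22, "wz": 0}, {"dx": 0.18, "dy": 0, "dz": -0.06, "wx": 0, "wy": 0.3, "wz": 0}, {"dx": 0.22, "dy": 0, "dz": -0.08, "wx": 0, "wy": 0.38, "wz": 0}])

```text
clock: 1.65
tool_pos: [0.4437, 0.0055, 0.4247]
eef_rot: [0.491, -0.508, 0.509, -0.491]
contact_force: [0.7, -0.2, -0.2]
opening: 1.002
```

```bash
python3 - <<'E'
from h import *
pose();go((.416,-.138,.25),toolR(-17.7)); 
E
```

```text
tcp [0.4437 0.0055 0.4247] grasp [0.4438 0.0054 0.2777] y [ 0.001 -0.    -1.   ] z [ 0.999 -0.035  0.001] F [ 0.75 -0.2  -0.18] M [-0.06  0.04  0.03] op 1.002 t 1.65
d [ 0.1444  0.0278 -0.0228] |d| 0.149 w/45 [-0.001  0.349  0.   ] t 1.65 F [ 0.7 -0.2 -0.2] op 1.002 q [-0.2   0.43  0.12  2.07 -0.08  0.64 -0.06]
```

Request:
arm_command(deltas=[{"dx": 0.04, "dy": 0, "dz": -0.005, "wx": 0, "wy": 0.09, "wz": 0}, {"dx": 0.08, "dy": 0.01, "dz": -0.01, "wx": 0, "wy": 0.18, "wz": 0}, {"dx": 0.115, "dy": 0.02, "dz": -0.017, "wx": 0, "wy": 0.26, "wz": 0}, {"dx": 0.145, "dy": 0.025, "dz": -0.023, "wx": 0, "wy": 0.35, "wz": 0}, {"dx": 0.145, "dy": 0.025, "dz": -0.023, "wx": 0, "wy": 0.35, "wz": 0}])

```text
clock: 2.15
tool_pos: [0.415, -0.1404, 0.3992]
eef_rot: [0.416, -0.572, 0.572, -0.414]
contact_force: [-0.9, 0.2, 0.3]
opening: 1.002
```

```bash
python3 - <<'E'
from h import *
pose();im,c=snap('wrist','w1.png')
for X in [(.416,-.138,.132),(.416,-.138,.15)]: print(proj(c,X))
E
```

```text
tcp [ 0.415  -0.1404  0.3992] grasp [ 0.4147 -0.1407  0.2522] y [-0.002 -0.002 -1.   ] z [ 0.951 -0.31  -0.001] F [-0.85  0.15  0.25] M [-0.04  0.06 -0.02] op 1.002 t 2.15
[273.47361805 203.03652527]
[273.54295285 210.29923671]
```

View pics/w1.png

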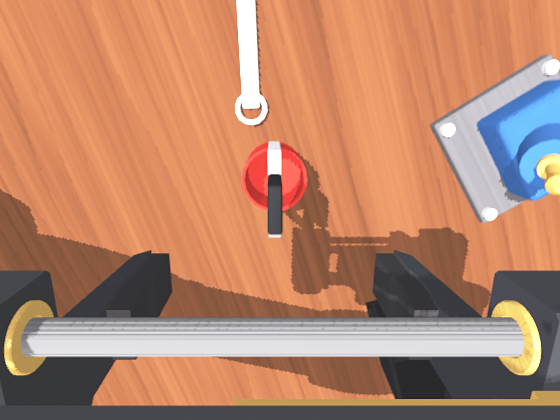

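The wrist view shows the tab centred at about (275,205), within 2 px of the projection, with its thin side across the jaws. I'll descend now.

```bash
python3 - <<'E'
from h import *
go((.417,-.138,.136),toolR(-17.7)); 
E
```

```text
d [-0.0006  0.1164  0.0011] |d| 0.116 w/45 [ 0.001 -0.002  0.001] t 2.2 F [ 0.5  0.2 -0.1] op 0.999 q [ 0.1   0.47  0.17  2.12 -0.15  0.56  0.07]
```

Request:
arm_command(deltas=[{"dx": 0, "dy": 0.03, "dz": 0.001, "wx": 0, "wy": 0, "wz": 0}, {"dx": 0, "dy": 0.06, "dz": 0.001, "wx": 0, "wy": 0, "wz": 0}, {"dx": 0, "dy": 0.09, "dz": 0.001, "wx": 0, "wy": 0, "wz": 0}, {"dx": 0, "dy": 0.116, "dz": 0.001, "wx": 0, "wy": 0, "wz": 0}, {"dx": 0, "dy": 0.116, "dz": 0.001, "wx": 0, "wy": 0, "wz": 0}])

```text
clock: 2.7
tool_pos: [0.4173, -0.1352, 0.2816]
eef_rot: [-0.42, 0.571, -0.568, 0.418]
contact_force: [-0.1, 0.1, -0.2]
opening: 1.0
```

Request:
arm_command(deltas=[{"dx": 0, "dy": 0, "dz": 0, "wx": 0, "wy": 0, "wz": 0}, {"dx": 0, "dy": 0, "dz": 0, "wx": 0, "wy": 0, "wz": 0}, {"dx": 0, "dy": 0, "dz": 0, "wx": 0, "wy": 0, "wz": 0}, {"dx": 0, "dy": 0, "dz": 0, "wx": 0, "wy": 0, "wz": 0}, {"dx": 0, "dy": 0, "dz": 0, "wx": 0, "wy": 0, "wz": 0}], claw=-1, grip_force=20)

```text
clock: 3.2
tool_pos: [0.4176, -0.1368, 0.2843]
eef_rot: [0.418, -0.57, 0.571, -0.418]
contact_force: [0.0, 0.4, 0.5]
opening: 0.572
```

```bash
python3 - <<'E'
from h import *
pose()
E
```

```text
tcp [ 0.4176 -0.1368  0.2843] grasp [ 0.4178 -0.1369  0.1373] y [ 0.001 -0.    -1.   ] z [ 0.954 -0.301  0.001] F [0.   0.36 0.52] M [-0.12  0.09  0.02] op 0.572 t 3.2
```

Still closing.

Request:
arm_command(deltas=[{"dx": 0, "dy": 0, "dz": 0, "wx": 0, "wy": 0, "wz": 0}, {"dx": 0, "dy": 0, "dz": 0, "wx": 0, "wy": 0, "wz": 0}, {"dx": 0, "dy": 0, "dz": 0, "wx": 0, "wy": 0, "wz": 0}, {"dx": 0, "dy": 0, "dz": 0, "wx": 0, "wy": 0, "wz": 0}, {"dx": 0, "dy": 0, "dz": 0, "wx": 0, "wy": 0, "wz": 0}])

```text
clock: 3.7
tool_pos: [0.4175, -0.1368, 0.2836]
eef_rot: [-0.418, 0.57, -0.57, 0.418]
contact_force: [0.7, -0.7, 0.2]
opening: 0.116
```

Request:
arm_command(deltas=[{"dx": 0, "dy": 0, "dz": 0, "wx": 0, "wy": 0, "wz": 0}, {"dx": 0, "dy": 0, "dz": 0, "wx": 0, "wy": 0, "wz": 0}, {"dx": 0, "dy": 0, "dz": 0, "wx": 0, "wy": 0, "wz": 0}, {"dx": 0, "dy": 0, "dz": 0, "wx": 0, "wy": 0, "wz": 0}, {"dx": 0, "dy": 0, "dz": 0, "wx": 0, "wy": 0, "wz": 0}])

```text
clock: 4.2
tool_pos: [0.4174, -0.1368, 0.2836]
eef_rot: [-0.418, 0.57, -0.57, 0.418]
contact_force: [0.2, 0.5, -1.5]
opening: 0.109
```

```bash
python3 - <<'E'
from h import *
pose()
E
```

```text
tcp [ 0.4174 -0.1368  0.2836] grasp [ 0.4174 -0.1367  0.1366] y [-0.  0. -1.] z [ 0.954 -0.301 -0.   ] F [ 0.15  0.46 -1.48] M [-0.05  0.1   0.01] op 0.109 t 4.2
```

Request:
arm_command(deltas=[{"dx": 0, "dy": -0.02, "dz": 0, "wx": 0, "wy": 0, "wz": 0}, {"dx": 0, "dy": -0.05, "dz": 0, "wx": 0, "wy": 0, "wz": 0}, {"dx": 0, "dy": -0.085, "dz": 0, "wx": 0, "wy": 0, "wz": 0}, {"dx": 0, "dy": -0.115, "dz": 0, "wx": 0, "wy": 0, "wz": 0}, {"dx": 0, "dy": -0.13, "dz": 0, "wx": 0, "wy": 0, "wz": 0}])

```text
clock: 4.7
tool_pos: [0.4175, -0.1369, 0.4159]
eef_rot: [0.417, -0.57, 0.571, -0.419]
contact_force: [-0.2, 0.6, -1.6]
opening: 0.116
```

```bash
python3 - <<'E'
from h import *
pose();go((.48,.05,.267),toolR(-2)); go((.50,.128,.267),toolR(3))
E
```

```text
tcp [ 0.4175 -0.1369  0.4159] grasp [ 0.418  -0.137   0.2689] y [ 0.003 -0.001 -1.   ] z [ 0.953 -0.301  0.003] F [-0.22  0.6  -1.57] M [-0.09  0.06  0.05] op 0.116 t 4.7
d [-0.1971  0.002   0.0032] |d| 0.197 w/45 [-0.004 -0.345  0.   ] t 4.7 F [-0.2  0.6 -1.6] op 0.116 q [ 0.08  0.44  0.19  2.1  -0.14  0.61  0.07]
d [-0.2775  0.002  -0.0013] |d| 0.277 w/45 [-0.004 -0.457  0.   ] t 4.7 F [-0.2  0.6 -1.6] op 0.116 q [ 0.08  0.44  0.19  2.1  -0.14  0.61  0.07]
```

Request:
arm_command(deltas=[{"dx": -0.02, "dy": 0, "dz": 0, "wx": 0, "wy": -0.04, "wz": 0}, {"dx": -0.055, "dy": 0.001, "dz": 0, "wx": 0, "wy": -0.1, "wz": 0}, {"dx": -0.095, "dy": 0.001, "dz": 0, "wx": 0, "wy": -0.18, "wz": 0}, {"dx": -0.135, "dy": 0.002, "dz": 0, "wx": 0, "wy": -0.26, "wz": 0}, {"dx": -0.175, "dy": 0.002, "dz": 0, "wx": 0, "wy": -0.32, "wz": 0}])

```text
clock: 5.2
tool_pos: [0.4701, 0.0315, 0.4115]
eef_rot: [-0.487, 0.513, -0.513, 0.486]
contact_force: [1.6, -0.5, -1.6]
opening: 0.112
```

```bash
python3 - <<'E'
from h import *
pose(); go((.50,.128,.267),toolR(3))
E
```

```text
tcp [0.4701 0.0315 0.4115] grasp [0.47   0.0315 0.2645] y [-0.001 -0.    -1.   ] z [ 0.999 -0.053 -0.001] F [ 1.57 -0.55 -1.57] M [-0.08  0.03  0.03] op 0.112 t 5.2
d [-0.0979 -0.0025  0.0248] |d| 0.101 w/45 [ 0.001 -0.134  0.   ] t 5.2 F [ 1.6 -0.5 -1.6] op 0.112 q [-0.26  0.49  0.14  2.02 -0.11  0.65 -0.1 ]
```

Request:
arm_command(deltas=[{"dx": -0.035, "dy": 0, "dz": 0.008, "wx": 0, "wy": -0.04, "wz": 0}, {"dx": -0.065, "dy": -0.001, "dz": 0.016, "wx": 0, "wy": -0.08, "wz": 0}, {"dx": -0.085, "dy": -0.002, "dz": 0.022, "wx": 0, "wy": -0.12, "wz": 0}, {"dx": -0.098, "dy": -0.002, "dz": 0.025, "wx": 0, "wy": -0.13, "wz": 0}, {"dx": -0.098, "dy": -0.002, "dz": 0.025, "wx": 0, "wy": -0.13, "wz": 0}])

```text
clock: 5.7
tool_pos: [0.5005, 0.1282, 0.4134]
eef_rot: [-0.512, 0.488, -0.487, 0.512]
contact_force: [0.3, -0.4, -2.1]
opening: 0.11
```

```bash
python3 - <<'E'
from h import *
pose(); snap('scene','s2.png'); snap('top','t2.png'); im,c=snap('wrist','w2.png'); go((.615,.129,.267),toolR(3))
for n in('scene','top','wrist'):
  c=r.get_calibration(n); print(n,[proj(c,X).round(0) for X in [(.618,.1295,.204),(.573,.127,.216),(.664,.131,.204)]])
E
python3 -c "
import cv2,numpy as np
a=[cv2.imread('pics/'+n) for n in('s2.png','t2.png')]
s=cv2.resize(a[0][130:280,250:420],None,fx=2.35,fy=2.35*1.0);t=cv2.resize(a[1][160:310,150:320],None,fx=2.35,fy=2.35)
cv2.imwrite('pics/c2.png',np.hstack([s,t]))"
```

```text
tcp [0.5005 0.1282 0.4134] grasp [0.5005 0.1283 0.2664] y [-0.     0.001 -1.   ] z [ 0.999  0.05  -0.   ] F [ 0.34 -0.42 -2.08] M [-0.09  0.09 -0.  ] op 0.11 t 5.7
d [ 0.0011 -0.0006  0.115 ] |d| 0.115 w/45 [ 0.001 -0.009  0.002] t 5.85 F [ 1.   0.9 -1.2] op 0.109 q [-0.41  0.54  0.12  1.89 -0.09  0.72 -0.19]
scene [array([344., 191.]), array([335., 176.]), array([353., 203.])]
top [array([214., 201.]), array([216., 218.]), array([212., 183.])]
wrist [array([490., 237.]), array([416., 246.]), array([574., 238.])]
```

View pics/c2.png

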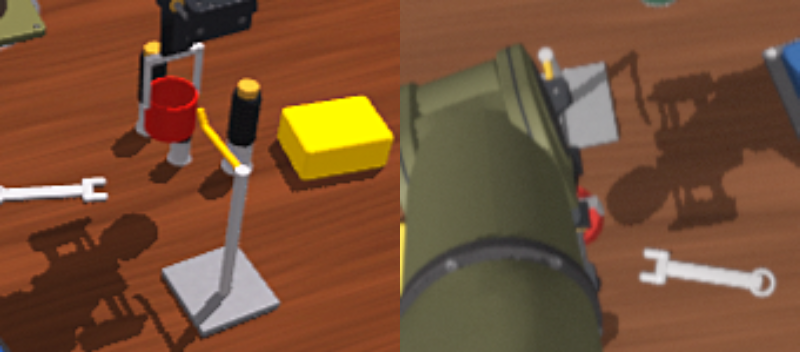

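View pics/w2.png

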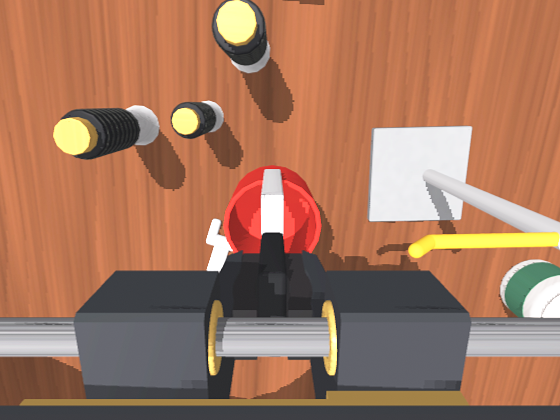

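The hook's end appears at (413,251) in the wrist view, against a prediction of (416,246), so the measurement agrees. I'll move the can forward over the end.

Request:
arm_command(deltas=[{"dx": 0.001, "dy": -0.001, "dz": 0.02, "wx": 0, "wy": 0, "wz": 0}, {"dx": 0.001, "dy": -0.001, "dz": 0.05, "wx": 0, "wy": 0, "wz": 0}, {"dx": 0.001, "dy": -0.001, "dz": 0.08, "wx": 0, "wy": 0, "wz": 0}, {"dx": 0.001, "dy": -0.001, "dz": 0.105, "wx": 0, "wy": 0, "wz": 0}, {"dx": 0.001, "dy": -0.001, "dz": 0.115, "wx": 0, "wy": 0, "wz": 0}])

```text
clock: 6.35
tool_pos: [0.6172, 0.1287, 0.4145]
eef_rot: [-0.511, 0.488, -0.49, 0.511]
contact_force: [-0.3, -0.3, -1.6]
opening: 0.115
```

```bash
python3 - <<'E'
from h import *
pose(); snap('scene','s3.png');snap('wrist','w3.png');  go((.615,.129,.2415),toolR(3))
E
python3 -c "
import cv2,numpy as np
a=[cv2.imread('pics/'+n) for n in('s3.png','w3.png')]
s=cv2.resize(a[0][110:260,270:420],(420,420));cv2.imwrite('pics/c3.png',np.hstack([s,a[1][:,180:]]))"
```

```text
tcp [0.6172 0.1287 0.4145] grasp [0.6174 0.1286 0.2675] y [ 0.001 -0.001 -1.   ] z [0.999 0.044 0.001] F [-0.27 -0.31 -1.58] M [-0.08 -0.   -0.02] op 0.115 t 6.35
d [-0.0001  0.0258 -0.0013] |d| 0.026 w/45 [-0.    -0.011  0.002] t 6.45 F [ 0.2 -0.1 -2.2] op 0.11 q [-0.35  0.69  0.13  1.55 -0.1   0.91 -0.15]
```

View pics/c3.png

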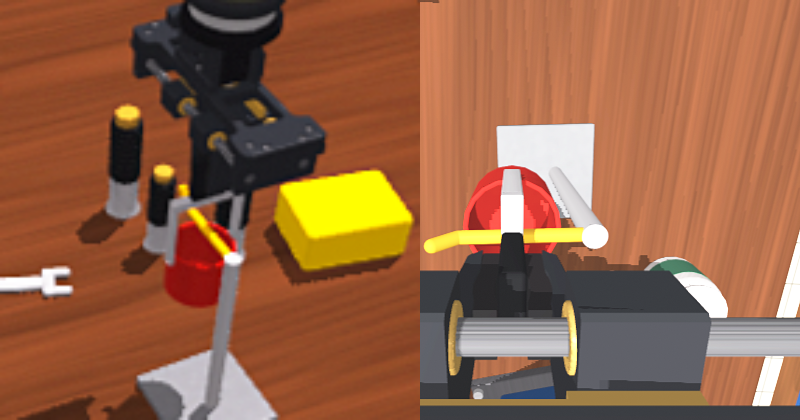

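The bar runs through the handle's window under the arch. I'll lower the can.

Request:
arm_command(deltas=[{"dx": 0, "dy": 0.008, "dz": 0, "wx": 0, "wy": 0, "wz": 0}, {"dx": 0, "dy": 0.015, "dz": 0, "wx": 0, "wy": 0, "wz": 0}, {"dx": 0, "dy": 0.021, "dz": 0, "wx": 0, "wy": 0, "wz": 0}, {"dx": 0, "dy": 0.026, "dz": 0, "wx": 0, "wy": 0, "wz": 0}, {"dx": 0, "dy": 0.026, "dz": 0, "wx": 0, "wy": 0, "wz": 0}])

```text
clock: 6.95
tool_pos: [0.6151, 0.131, 0.3881]
eef_rot: [0.512, -0.488, 0.488, -0.511]
contact_force: [-0.2, 0.2, -1.8]
opening: 0.11
```

```bash
python3 - <<'E'
from h import *
pose()
E
```

```text
tcp [0.6151 0.131  0.3881] grasp [0.6149 0.131  0.2411] y [-0.001 -0.    -1.   ] z [ 0.999  0.048 -0.001] F [-0.2   0.19 -1.79] M [-0.07  0.06  0.03] op 0.11 t 6.95
```

Request:
arm_command(deltas=[{"dx": 0, "dy": 0.001, "dz": 0, "wx": 0, "wy": 0, "wz": 0}, {"dx": 0, "dy": 0.001, "dz": 0, "wx": 0, "wy": 0, "wz": 0}, {"dx": 0, "dy": 0.002, "dz": 0, "wx": 0, "wy": 0, "wz": 0}, {"dx": 0, "dy": 0.002, "dz": 0, "wx": 0, "wy": 0, "wz": 0}, {"dx": 0, "dy": 0.002, "dz": 0, "wx": 0, "wy": 0, "wz": 0}])

```text
clock: 7.45
tool_pos: [0.6155, 0.131, 0.3875]
eef_rot: [-0.511, 0.488, -0.488, 0.512]
contact_force: [-2.7, -0.3, 5.2]
opening: 0.11
```

```bash
python3 - <<'E'
from h import *
pose()
E
```

```text
tcp [0.6155 0.131  0.3875] grasp [0.6156 0.1311 0.2405] y [ 0.001  0.    -1.   ] z [0.999 0.047 0.001] F [-2.74 -0.27  5.16] M [-0.12  0.47  0.04] op 0.11 t 7.45
```

Contact at the expected height. I'll release by opening partway, to about 35 mm.

Request:
arm_command(deltas=[{"dx": 0, "dy": 0, "dz": 0, "wx": 0, "wy": 0, "wz": 0}, {"dx": 0, "dy": 0, "dz": 0, "wx": 0, "wy": 0, "wz": 0}, {"dx": 0, "dy": 0, "dz": 0, "wx": 0, "wy": 0, "wz": 0}, {"dx": 0, "dy": 0, "dz": 0, "wx": 0, "wy": 0, "wz": 0}, {"dx": 0, "dy": 0, "dz": 0, "wx": 0, "wy": 0, "wz": 0}], claw=-0.2)

```text
clock: 7.95
tool_pos: [0.6155, 0.131, 0.3866]
eef_rot: [0.512, -0.488, 0.488, -0.512]
contact_force: [-0.1, -0.5, -0.0]
opening: 0.401
```

```bash
python3 - <<'E'
from h import *
pose()
E
```

```text
tcp [0.6155 0.131  0.3866] grasp [0.6155 0.131  0.2396] y [-0.  0. -1.] z [ 0.999  0.047 -0.   ] F [-0.11 -0.47 -0.01] M [-0.03  0.05 -0.04] op 0.401 t 7.95
```

Now lift straight up.

Request:
arm_command(deltas=[{"dx": 0, "dy": -0.01, "dz": 0, "wx": 0, "wy": 0, "wz": 0}, {"dx": 0, "dy": -0.025, "dz": 0, "wx": 0, "wy": 0, "wz": 0}, {"dx": 0, "dy": -0.045, "dz": 0, "wx": 0, "wy": 0, "wz": 0}, {"dx": 0, "dy": -0.07, "dz": 0, "wx": 0, "wy": 0, "wz": 0}, {"dx": 0, "dy": -0.09, "dz": 0, "wx": 0, "wy": 0, "wz": 0}])

```text
clock: 8.45
tool_pos: [0.6156, 0.1309, 0.4789]
eef_rot: [-0.511, 0.488, -0.488, 0.512]
contact_force: [0.1, -0.2, -0.7]
opening: 0.401
```

```bash
python3 - <<'E'
from h import *
pose(); snap('scene','s4.png');snap('wrist','w4.png')
go((.52,.15,.30),toolR(-30));go((.431,.180,.22),toolR(-57))
E
python3 -c "
import cv2,numpy as np
a=[cv2.imread('pics/'+n) for n in('s4.png','w4.png')]
s=cv2.resize(a[0][110:260,270:420],(420,420));cv2.imwrite('pics/c4.png',np.hstack([s,a[1][:,180:]]))"
```

```text
tcp [0.6156 0.1309 0.4789] grasp [0.6158 0.131  0.3319] y [ 0.002  0.    -1.   ] z [0.999 0.047 0.002] F [ 0.06 -0.21 -0.68] M [-0.07  0.06 -0.05] op 0.401 t 8.45
d [-0.0235  0.0328 -0.0955] |d| 0.104 w/45 [-0.008  0.727 -0.004] t 8.55 F [0.7 0.  0.1] op 0.4 q [-0.36  0.62  0.14  1.46 -0.09  1.06 -0.15]
d [-0.0576  0.1122 -0.1835] |d| 0.223 w/45 [-0.007  1.327 -0.006] t 8.55 F [0.7 0.  0.1] op 0.4 q [-0.36  0.62  0.14  1.46 -0.09  1.06 -0.15]
```

View pics/c4.png

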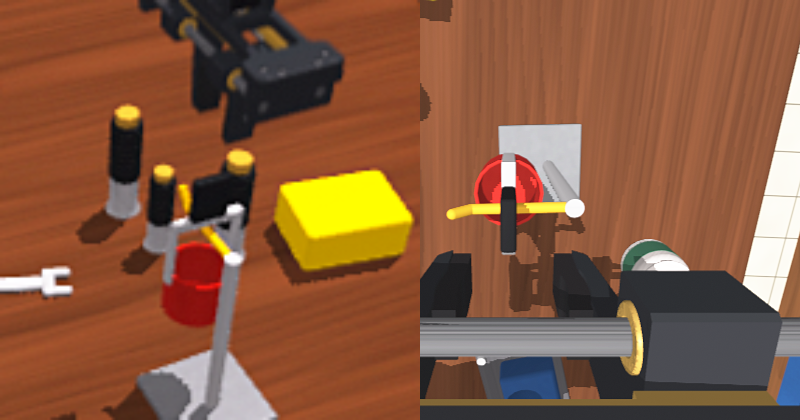

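The can hangs on the bar, released and upright. Next is the small coupler, so I'll back away while turning.

Request:
arm_command(deltas=[{"dx": -0.004, "dy": 0, "dz": -0.03, "wx": 0, "wy": 0.12, "wz": 0}, {"dx": -0.009, "dy": 0, "dz": -0.06, "wx": 0, "wy": 0.28, "wz": 0}, {"dx": -0.015, "dy": 0, "dz": -0.085, "wx": 0, "wy": 0.44, "wz": 0}, {"dx": -0.02, "dy": 0, "dz": -0.11, "wx": 0, "wy": 0.6, "wz": 0}, {"dx": -0.03, "dy": 0, "dz": -0.135, "wx": 0, "wy": 0.75, "wz": 0}], claw=0.2)

```text
clock: 9.05
tool_pos: [0.4779, 0.154, 0.4762]
eef_rot: [0.346, -0.617, 0.617, -0.346]
contact_force: [0.3, -1.0, 0.4]
opening: 0.599
```

```bash
python3 - <<'E'
from h import *
pose();go((.431,.180,.24),toolR(-57))
E
```

```text
tcp [0.4779 0.154  0.4762] grasp [0.4778 0.1539 0.3292] y [-0.001 -0.001 -1.   ] z [ 0.854 -0.521 -0.   ] F [ 0.34 -1.02  0.36] M [-0.08  0.09 -0.02] op 0.599 t 9.05
d [ 0.0021  0.0892 -0.0536] |d| 0.104 w/45 [0.    0.569 0.001] t 9.05 F [ 0.3 -1.   0.4] op 0.599 q [-0.61  0.45  0.32  1.85 -0.18  0.87 -0.76]
```

Request:
arm_command(deltas=[{"dx": 0, "dy": 0.015, "dz": -0.015, "wx": 0, "wy": 0.12, "wz": 0}, {"dx": 0.001, "dy": 0.04, "dz": -0.03, "wx": 0, "wy": 0.25, "wz": 0}, {"dx": 0.002, "dy": 0.065, "dz": -0.045, "wx": 0, "wy": 0.4, "wz": 0}, {"dx": 0.002, "dy": 0.085, "dz": -0.054, "wx": 0, "wy": 0.5, "wz": 0}, {"dx": 0.002, "dy": 0.089, "dz": -0.054, "wx": 0, "wy": 0.57, "wz": 0}])

```text
clock: 9.55
tool_pos: [0.4296, 0.1813, 0.3853]
eef_rot: [0.205, -0.677, 0.678, -0.2]
contact_force: [-0.8, -0.2, 0.5]
opening: 0.603
```

Request:
arm_command(deltas=[{"dx": 0, "dy": 0, "dz": 0, "wx": 0, "wy": 0, "wz": 0}, {"dx": 0, "dy": 0, "dz": 0, "wx": 0, "wy": 0, "wz": 0}, {"dx": 0, "dy": 0, "dz": 0, "wx": 0, "wy": 0, "wz": 0}, {"dx": 0, "dy": 0, "dz": 0, "wx": 0, "wy": 0, "wz": 0}, {"dx": 0, "dy": 0, "dz": 0, "wx": 0, "wy": 0, "wz": 0}])

```text
clock: 10.05
tool_pos: [0.4321, 0.1806, 0.3881]
eef_rot: [-0.202, 0.678, -0.677, 0.203]
contact_force: [0.5, -0.2, -0.0]
opening: 0.599
```

```bash
python3 - <<'E'
from h import *
pose();im,c=snap('wrist','w5.png')
for X in [(.431,.1804,.1065),(.3615,.1664,.1403),(.471,.245,.1377)]: print(proj(c,X))
g=r.get_state();R0=Rn.from_quat(g['eef_rot']).as_matrix();print(proj(c,g['tool_pos']+.147*R0[:,1]))
go((.431,.180,.07),toolR(-57))
hsv=cv2.cvtColor(im,cv2.COLOR_RGB2HSV);m=((hsv[...,0]>15)&(hsv[...,0]<35)&(hsv[...,1]>100)&(hsv[...,2]>150)).astype(np.uint8);m[260:]=0
n,l,st,ce=cv2.connectedComponentsWithStats(m)
for i in range(1,n):
  if st[i,4]>60: print(st[i],ce[i],onz(c,ce[i],.106))
E
```

```text
tcp [0.4321 0.1806 0.3881] grasp [0.4322 0.1806 0.2411] y [ 0.001  0.001 -1.   ] z [ 0.549 -0.836 -0.   ] F [ 0.48 -0.15 -0.05] M [-0.08  0.12 -0.04] op 0.599 t 10.05
[271.11583774 203.67738935]
[232.92838355 307.7076028 ]
[217.75385532 106.56479381]
[271.2425077  292.29159148]
d [ 1.30e-03  1.71e-01 -1.00e-04] |d| 0.171 w/45 [ 0.     0.007 -0.001] t 10.1 F [-0.1  0.2 -1.2] op 0.602 q [-0.74  0.55  0.38  2.06 -0.35  0.59 -1.11]
[  29    0  181   89 9220] [130.96550976  31.98720174] [0.47744377 0.31995207 0.106     ]
[ 199   87   42   43 1376] [219.36700581 107.74200581] [0.46831193 0.24734228 0.106     ]
[258 193  27  26 521] [271.13819578 205.07293666] [0.43000628 0.17972935 0.106     ]
```

View pics/w5.png

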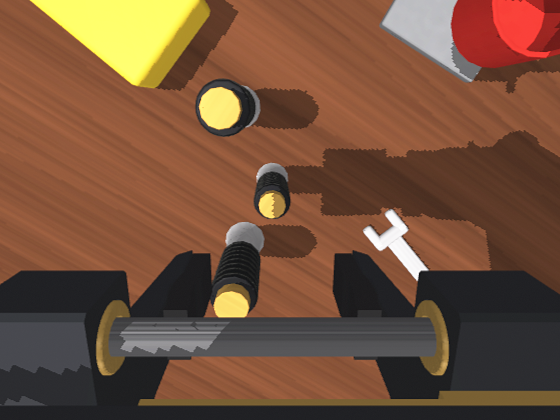

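The small coupler's cap is at (271,205), predicted at (271,204), centred between the jaws. The decoys lie to either side, across the jaw direction. I'll descend.

Request:
arm_command(deltas=[{"dx": 0.001, "dy": 0.025, "dz": 0, "wx": 0, "wy": 0, "wz": 0}, {"dx": 0.001, "dy": 0.05, "dz": 0, "wx": 0, "wy": 0, "wz": 0}, {"dx": 0.001, "dy": 0.075, "dz": 0, "wx": 0, "wy": 0, "wz": 0}, {"dx": 0.001, "dy": 0.1, "dz": 0, "wx": 0, "wy": 0, "wz": 0}, {"dx": 0.001, "dy": 0.12, "dz": 0, "wx": 0, "wy": 0, "wz": 0}])

```text
clock: 10.6
tool_pos: [0.4311, 0.1801, 0.2666]
eef_rot: [-0.203, 0.677, -0.677, 0.203]
contact_force: [0.6, 0.2, -0.6]
opening: 0.599
```

Request:
arm_command(deltas=[{"dx": 0, "dy": 0.01, "dz": 0, "wx": 0, "wy": 0, "wz": 0}, {"dx": 0, "dy": 0.02, "dz": 0, "wx": 0, "wy": 0, "wz": 0}, {"dx": 0, "dy": 0.03, "dz": 0, "wx": 0, "wy": 0, "wz": 0}, {"dx": 0, "dy": 0.04, "dz": 0, "wx": 0, "wy": 0, "wz": 0}, {"dx": 0, "dy": 0.048, "dz": 0, "wx": 0, "wy": 0, "wz": 0}])

```text
clock: 11.1
tool_pos: [0.4312, 0.1802, 0.2192]
eef_rot: [-0.203, 0.677, -0.677, 0.203]
contact_force: [-0.7, -0.2, -0.1]
opening: 0.6
```

```bash
python3 - <<'E'
from h import *
pose();go((.4305,.180,.071),toolR(-57));snap('scene','s6.png')
E
python3 -c "
import cv2
a=cv2.imread('pics/s6.png');cv2.imwrite('pics/c6.png',cv2.resize(a[100:240,260:420],None,fx=4,fy=4))"
```

```text
tcp [0.4312 0.1802 0.2192] grasp [0.4312 0.1803 0.0722] y [ 0.  0. -1.] z [ 0.549 -0.836  0.   ] F [-0.66 -0.17 -0.08] M [-0.06  0.16 -0.03] op 0.6 t 11.1
d [ 0.0007  0.0012 -0.0002] |d| 0.001 w/45 [-0.     0.007 -0.001] t 11.1 F [-0.7 -0.2 -0.1] op 0.6 q [-0.55  0.85  0.09  2.17 -0.5   0.14 -0.98]
```

View pics/c6.png

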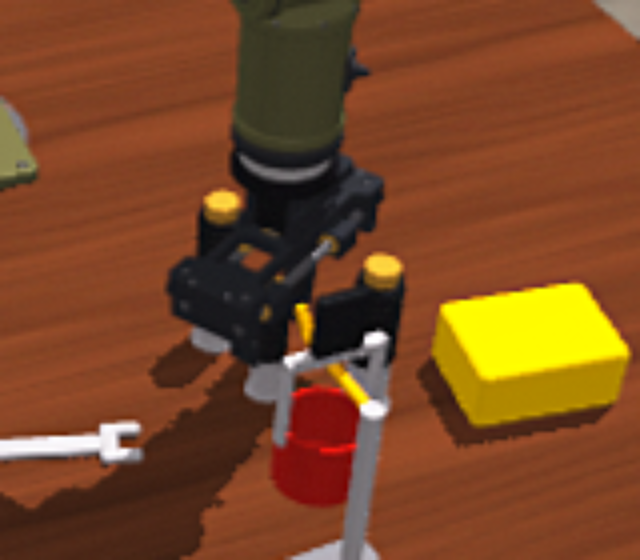

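Request:
arm_command(deltas=[{"dx": 0, "dy": 0, "dz": 0, "wx": 0, "wy": 0, "wz": 0}, {"dx": 0, "dy": 0, "dz": 0, "wx": 0, "wy": 0, "wz": 0}, {"dx": 0, "dy": 0, "dz": 0, "wx": 0, "wy": 0, "wz": 0}, {"dx": 0, "dy": 0, "dz": 0, "wx": 0, "wy": 0, "wz": 0}, {"dx": 0, "dy": 0, "dz": 0, "wx": 0, "wy": 0, "wz": 0}], claw=-1, grip_force=50)

```text
clock: 11.65
tool_pos: [0.4312, 0.1802, 0.2201]
eef_rot: [-0.202, 0.677, -0.677, 0.203]
contact_force: [-0.0, -0.5, 3.2]
opening: 0.304
```

Request:
arm_command(deltas=[{"dx": 0, "dy": 0, "dz": 0, "wx": 0, "wy": 0, "wz": 0}, {"dx": 0, "dy": 0, "dz": 0, "wx": 0, "wy": 0, "wz": 0}, {"dx": 0, "dy": 0, "dz": 0, "wx": 0, "wy": 0, "wz": 0}, {"dx": 0, "dy": 0, "dz": 0, "wx": 0, "wy": 0, "wz": 0}, {"dx": 0, "dy": 0, "dz": 0, "wx": 0, "wy": 0, "wz": 0}])

```text
clock: 12.15
tool_pos: [0.4312, 0.1802, 0.2201]
eef_rot: [-0.202, 0.678, -0.677, 0.203]
contact_force: [0.8, -0.2, 5.8]
opening: 0.301
```

Request:
arm_command(deltas=[{"dx": 0, "dy": -0.01, "dz": 0, "wx": 0, "wy": 0, "wz": 0}, {"dx": 0, "dy": -0.04, "dz": 0, "wx": 0, "wy": 0, "wz": 0}, {"dx": 0, "dy": -0.08, "dz": 0, "wx": 0, "wy": 0, "wz": 0}, {"dx": 0, "dy": -0.12, "dz": 0, "wx": 0, "wy": 0, "wz": 0}, {"dx": 0, "dy": -0.16, "dz": 0, "wx": 0, "wy": 0, "wz": 0}])

```text
clock: 12.65
tool_pos: [0.4304, 0.1799, 0.3815]
eef_rot: [-0.203, 0.677, -0.677, 0.202]
contact_force: [0.6, 1.6, -1.5]
opening: 0.306
```

```bash
python3 - <<'E'
from h import *
pose();im,c=snap('wrist','w7.png');snap('scene','s7.png')
A=np.array([-.484,-.125,.866])
n=np.array([.617,-.1916,.119])
for a in (-57,-75,-97,-105): go(n+A*.15,toolR(a,A))
go((.47,0,.26),toolR(-75))
E
python3 -c "
import cv2,numpy as np
a=[cv2.imread('pics/'+n) for n in('s7.png','w7.png')]
s=cv2.resize(a[0][60:210,250:400],(420,420));cv2.imwrite('pics/c7.png',np.hstack([s,a[1][:,90:470]]))"
```

```text
tcp [0.4304 0.1799 0.3815] grasp [0.4302 0.1798 0.2345] y [-0.001 -0.    -1.   ] z [ 0.549 -0.836 -0.   ] F [ 0.57  1.6  -1.47] M [ 0.01  0.07 -0.01] op 0.306 t 12.65
d [0.1901 0.0065 0.3644] |d| 0.411 w/45 [0.199 0.057 0.625] t 12.75 F [ 0.8  0.3 -1.8] op 0.305 q [-0.74  0.55  0.39  2.07 -0.37  0.58 -1.08]
d [0.1901 0.0065 0.3644] |d| 0.411 w/45 [0.112 0.399 0.649] t 12.75 F [ 0.8  0.3 -1.8] op 0.305 q [-0.74  0.55  0.39  2.07 -0.37  0.58 -1.08]
d [0.1901 0.0065 0.3644] |d| 0.411 w/45 [0.002 0.817 0.667] t 12.75 F [ 0.8  0.3 -1.8] op 0.305 q [-0.74  0.55  0.39  2.07 -0.37  0.58 -1.08]
d [0.1901 0.0065 0.3644] |d| 0.411 w/45 [-0.04   0.975  0.671] t 12.75 F [ 0.8  0.3 -1.8] op 0.305 q [-0.74  0.55  0.39  2.07 -0.37  0.58 -1.08]
d [ 0.067  -0.0234  0.1714] |d| 0.186 w/45 [ 0.     0.407 -0.011] t 12.75 F [ 0.8  0.3 -1.8] op 0.305 q [-0.74  0.55  0.39  2.07 -0.37  0.58 -1.08]
```

View pics/c7.png

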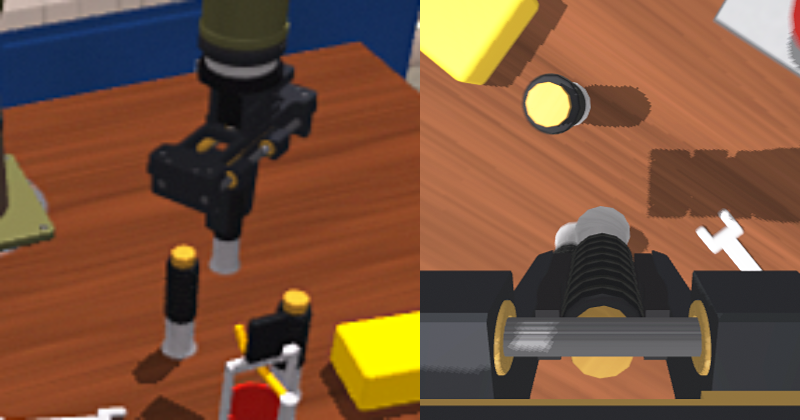

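```bash
python3 - <<'E'
from h import *
im,c=load('w7')
# pose at w7
p=np.array([.4304,.1799,.3815]);s=r.get_state();print(s['tool_pos']);p=s['tool_pos']
R0=Rn.from_quat(s['eef_rot']).as_matrix()
o=im.copy()
for h,rad in ((.147+.073,.0165),(.147+.073-.106,.011),(.147+.073-.038,.014),(.147+.073-.096,.014)):
    pts=[proj(c,p+h*R0[:,1]+rad*(np.cos(a)*R0[:,0]+np.sin(a)*R0[:,2])) for a in np.linspace(0,6.28,40)]
    cv2.polylines(o,[np.array(pts).round().astype(int)],True,(0,255,0),1)
cv2.imwrite('pics/w7o.png',cv2.cvtColor(cv2.resize(o[180:400,180:380],None,fx=2.7,fy=2.7),cv2.COLOR_RGB2BGR))
E
```

```text
[0.43204339 0.1801623  0.38397521]
```

View pics/w7o.png

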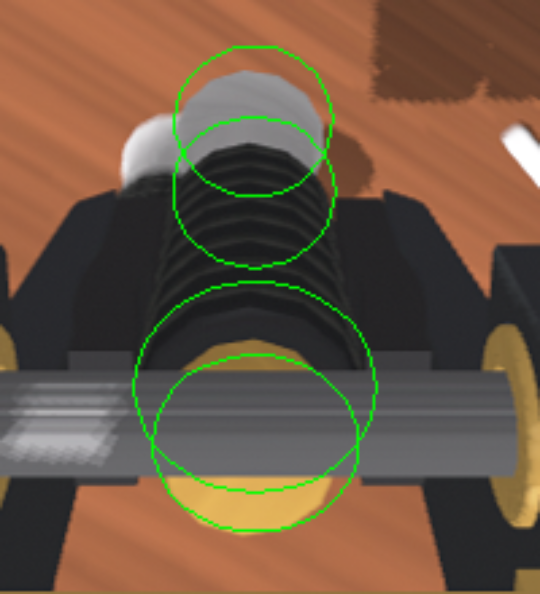

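```bash
python3 - <<'E'
from h import *
s=r.get_state();im,c=snap('wrist','w8.png')
p=s['tool_pos'];print(p,s['qd'].round(3))
R0=Rn.from_quat(s['eef_rot']).as_matrix()
o=im.copy()
for h,rad in ((.147+.073,.0165),(.147+.073-.106,.011),(.147+.073-.038,.014),(.147+.073-.096,.014)):
    pts=[proj(c,p+h*R0[:,1]+rad*(np.cos(a)*R0[:,0]+np.sin(a)*R0[:,2])) for a in np.linspace(0,6.28,40)]
    cv2.polylines(o,[np.array(pts).round().astype(int)],True,(0,255,0),1)
cv2.imwrite('pics/w8o.png',cv2.cvtColor(cv2.resize(o[180:400,180:380],None,fx=2.7,fy=2.7),cv2.COLOR_RGB2BGR))
R=np.asarray(c['R']);print('cam in tool',R0.T@(-R.T@c['t']-p),'fwd',R0.T@R[2])
E
```

```text
[0.43204339 0.1801623  0.38397521] [ 0.028  0.079 -0.07   0.059 -0.033 -0.084  0.028]
cam in tool [-0.06924059  0.02026798  0.00025413] fwd [ 2.73370062e-01  9.61908916e-01 -2.16590972e-04]
```

View pics/w8o.png

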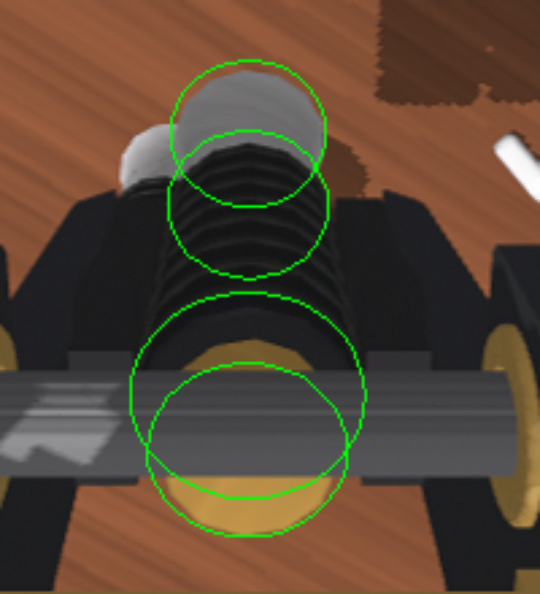

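The coupler is held in line with the tool. The drawn mouth and grip rings are off by a uniform 4–5 px (about 1.5 mm) with no sign of tilt. I'll travel to the nipple now.

Request:
arm_command(deltas=[{"dx": 0.012, "dy": -0.005, "dz": 0.03, "wx": 0, "wy": 0.08, "wz": 0}, {"dx": 0.025, "dy": -0.01, "dz": 0.065, "wx": 0, "wy": 0.16, "wz": 0}, {"dx": 0.04, "dy": -0.015, "dz": 0.105, "wx": 0, "wy": 0.24, "wz": 0}, {"dx": 0.055, "dy": -0.02, "dz": 0.14, "wx": 0, "wy": 0.32, "wz": 0}, {"dx": 0.068, "dy": -0.023, "dz": 0.175, "wx": 0, "wy": 0.4, "wz": 0}])

```text
clock: 13.3
tool_pos: [0.4696, -0.005, 0.4015]
eef_rot: [-0.095, 0.701, -0.701, 0.092]
contact_force: [0.1, 0.4, -1.3]
opening: 0.301
```

```bash
python3 - <<'E'
from h import *
pose()
A=np.array([-.484,-.125,.866])
n=np.array([.617,-.1916,.119])
for a in (-75,-97): go(n+A*.127,toolR(a,A))
E
```

```text
tcp [ 0.4696 -0.005   0.4015] grasp [ 0.469  -0.0049  0.2545] y [-0.004  0.    -1.   ] z [ 0.261 -0.965 -0.001] F [ 0.15  0.45 -1.34] M [-0.06  0.13  0.05] op 0.301 t 13.3
d [0.0433 0.0451 0.2171] |d| 0.226 w/45 [0.008 0.004 0.671] t 13.3 F [ 0.1  0.4 -1.3] op 0.301 q [-0.38  0.54  0.46  2.04 -0.39  0.65 -0.97]
d [0.0433 0.0451 0.2171] |d| 0.226 w/45 [-0.105  0.423  0.666] t 13.3 F [ 0.1  0.4 -1.3] op 0.301 q [-0.38  0.54  0.46  2.04 -0.39  0.65 -0.97]
```

Request:
arm_command(deltas=[{"dx": 0.005, "dy": 0, "dz": 0.035, "wx": 0, "wy": 0, "wz": 0.1}, {"dx": 0.015, "dy": 0.01, "dz": 0.08, "wx": 0, "wy": 0, "wz": 0.22}, {"dx": 0.025, "dy": 0.02, "dz": 0.125, "wx": 0, "wy": 0, "wz": 0.36}, {"dx": 0.035, "dy": 0.035, "dz": 0.17, "wx": 0, "wy": 0, "wz": 0.52}, {"dx": 0.043, "dy": 0.045, "dz": 0.217, "wx": 0.008, "wy": 0.004, "wz": 0.67}])

```text
clock: 13.8
tool_pos: [0.4835, -0.1699, 0.3643]
eef_rot: [0.049, 0.709, -0.662, 0.237]
contact_force: [0.7, 1.0, -3.9]
opening: 0.303
```

Request:
arm_command(deltas=[{"dx": 0, "dy": 0, "dz": 0, "wx": 0, "wy": 0, "wz": 0}, {"dx": 0, "dy": 0, "dz": 0, "wx": 0, "wy": 0, "wz": 0}, {"dx": 0, "dy": 0, "dz": 0, "wx": 0, "wy": 0, "wz": 0}, {"dx": 0, "dy": 0, "dz": 0, "wx": 0, "wy": 0, "wz": 0}, {"dx": 0, "dy": 0, "dz": 0, "wx": 0, "wy": 0, "wz": 0}])

```text
clock: 14.3
tool_pos: [0.4854, -0.1667, 0.3663]
eef_rot: [0.047, 0.708, -0.663, 0.24]
contact_force: [0.5, -0.2, -1.2]
opening: 0.302
```

```bash
python3 - <<'E'
from h import *
pose()
A=np.array([-.484,-.125,.866])
n=np.array([.617,-.1916,.119])
go(n+A*.127,toolR(-75,A))
im,c=snap('wrist','w9.png');print('tip px',proj(c,n),proj(c,n-A*.04));snap('scene','s9.png');snap('top','t9.png')
for k in('scene','top'): cc=r.get_calibration(k);print(k,proj(cc,n),proj(cc,n-A*.04))
E
python3 -c "
import cv2,numpy as np
a=[cv2.imread('pics/'+n) for n in('s9.png','w9.png')]
s=cv2.resize(a[0][170:320,160:310],(420,420));cv2.imwrite('pics/c9.png',np.hstack([s,a[1][:,90:470]]))"
```

```text
tcp [ 0.4854 -0.1667  0.3663] grasp [ 0.5419 -0.1494  0.2317] y [ 0.384  0.117 -0.916] z [ 0.277 -0.961 -0.007] F [ 0.55 -0.22 -1.23] M [-0.17  0.63 -0.  ] op 0.302 t 14.3
d [0.0197 0.0018 0.0567] |d| 0.06 w/45 [0.024 0.017 0.14 ] t 14.3 F [ 0.5 -0.2 -1.2] op 0.302 q [ 0.44  0.57 -0.19  2.09 -0.74  0.18 -0.29]
tip px [359.02797262 190.6003924 ] [349.1951701  174.17104754]
scene [218.09140612 248.67923672] [223.8249312 263.1270963]
top [341.04045799 194.27026414] [335.99012663 191.00561058]
```

View pics/c9.png

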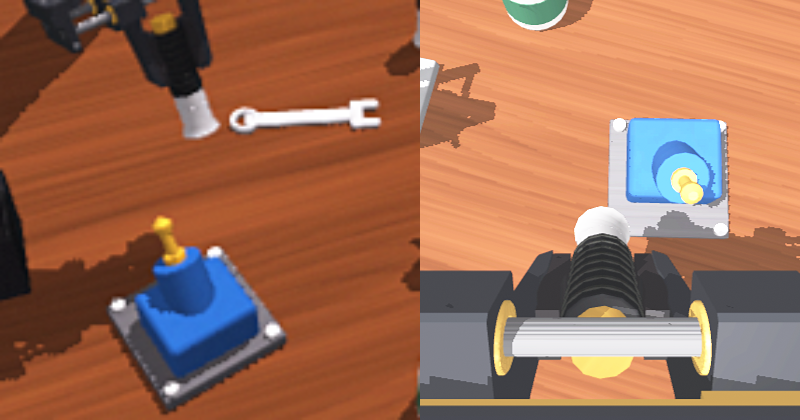

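Request:
arm_command(deltas=[{"dx": 0.004, "dy": 0, "dz": 0.011, "wx": 0.005, "wy": 0.003, "wz": 0.03}, {"dx": 0.008, "dy": 0, "dz": 0.022, "wx": 0.01, "wy": 0.006, "wz": 0.06}, {"dx": 0.012, "dy": 0, "dz": 0.034, "wx": 0.015, "wy": 0.01, "wz": 0.09}, {"dx": 0.016, "dy": 0, "dz": 0.045, "wx": 0.02, "wy": 0.014, "wz": 0.12}, {"dx": 0.02, "dy": 0, "dz": 0.057, "wx": 0.024, "wy": 0.017, "wz": 0.14}])

```text
clock: 14.95
tool_pos: [0.4826, -0.2289, 0.3577]
eef_rot: [0.095, 0.699, -0.655, 0.269]
contact_force: [0.5, -0.0, -2.3]
opening: 0.303
```

```bash
python3 - <<'E'
from h import *
pose()
A=np.array([-.484,-.125,.866])
n=np.array([.617,-.1916,.119])
go(n+A*.127,toolR(-75,A))
E
```

```text
tcp [ 0.4826 -0.2289  0.3577] grasp [ 0.554  -0.2107  0.2305] y [ 0.485  0.124 -0.866] z [ 0.253 -0.968  0.004] F [ 0.49 -0.01 -2.27] M [-0.22  0.82 -0.  ] op 0.303 t 14.95
d [-0.0014  0.0024 -0.0025] |d| 0.004 w/45 [-0.002 -0.005 -0.001] t 14.95 F [ 0.5 -0.  -2.3] op 0.303 q [ 0.74  0.64 -0.45  2.07 -0.75  0.08 -0.15]
```

Standoff reached. In the wrist view the nipple tip is at (360,192), predicted at (359,191), so the position holds. q6 is near its limit (0.08), so I'll descend along the axis in steps and watch it.

Request:
arm_command(deltas=[{"dx": -0.001, "dy": 0.008, "dz": -0.001, "wx": 0, "wy": 0, "wz": 0}, {"dx": -0.001, "dy": 0.016, "dz": -0.002, "wx": 0, "wy": 0, "wz": 0}, {"dx": -0.001, "dy": 0.024, "dz": -0.002, "wx": 0, "wy": 0, "wz": 0}, {"dx": -0.001, "dy": 0.032, "dz": -0.002, "wx": 0, "wy": 0, "wz": 0}, {"dx": -0.001, "dy": 0.04, "dz": -0.002, "wx": 0, "wy": 0, "wz": 0}])

```text
clock: 15.45
tool_pos: [0.506, -0.2227, 0.3268]
eef_rot: [0.09, 0.702, -0.654, 0.268]
contact_force: [-0.5, 0.0, -1.6]
opening: 0.306
```

```bash
python3 - <<'E'
from h import *
pose()
A=np.array([-.484,-.125,.866])
n=np.array([.617,-.1916,.119])
go(n+A*.087,toolR(-75,A)); im,c=snap('wrist','w10.png'); print(proj(c,n),proj(c,n-A*.04));snap('scene','s10.png')
E
python3 -c "
import cv2,numpy as np
a=[cv2.imread('pics/'+n) for n in('s10.png','w10.png')]
s=cv2.resize(a[0][190:300,170:280],(420,420),interpolation=cv2.INTER_CUBIC);cv2.imwrite('pics/c10.png',np.hstack([s,a[1][:,90:470]]))"
```

```text
tcp [ 0.506  -0.2227  0.3268] grasp [ 0.5763 -0.2037  0.199 ] y [ 0.478  0.129 -0.869] z [ 0.259 -0.966 -0.001] F [-0.48  0.02 -1.64] M [-0.19  0.75  0.01] op 0.306 t 15.45
d [ 0.004   0.0036 -0.0024] |d| 0.006 w/45 [ 0.007 -0.001  0.007] t 15.45 F [-0.5  0.  -1.6] op 0.306 q [ 0.69  0.71 -0.43  2.04 -1.    0.04  0.09]
[269.49172358 224.27137663] [270.18880983 206.65774625]
```

View pics/c10.png

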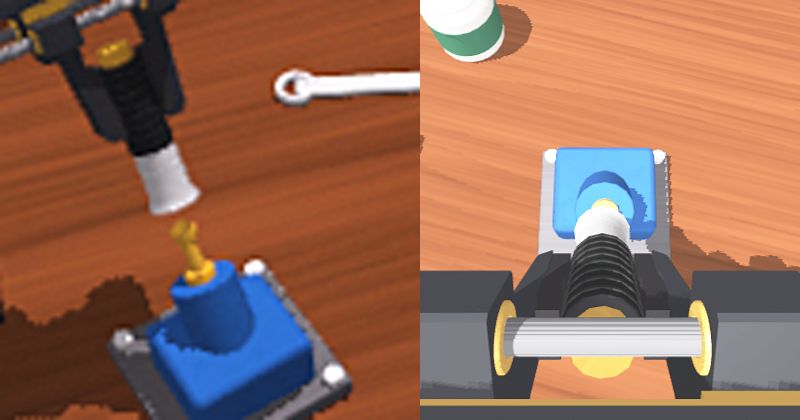

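```bash
cat > kin.py <<'E'
import numpy as np
from scipy.optimize import least_squares
from scipy.spatial.transform import Rotation as Rn
D=[([-1.27023025,0.68974883,-0.19452134,1.56605795,0.15731181,0.90249107,-0.21510225],[.1647,.6027,.4041],[0,-.001,-1],[.264,.965,-.001]),
([-0.95,0.64,-0.06,1.68,0.05,0.82,-0.29],[.362,.4652,.4046],[0,0,-1],[.732,.682,0]),
([-0.6,0.53,0.05,1.86,-0.04,0.76,-0.26],[.4637,.2391,.4248],[0,0,-1],[.965,.26,0]),
([-0.2,0.43,0.12,2.07,-0.08,0.64,-0.06],[.4437,.0055,.4247],[.001,0,-1],[.999,-.035,.001]),
([0.08,0.44,0.19,2.1,-0.14,0.61,0.07],[.4175,-.1369,.4159],[.003,-.001,-1],[.953,-.301,.003]),
([-0.26,0.49,0.14,2.02,-0.11,0.65,-0.1],[.4701,.0315,.4115],[-.001,0,-1],[.999,-.053,-.001]),
([-0.61,0.45,0.32,1.85,-0.18,0.87,-0.76],[.4779,.154,.4762],[-.001,-.001,-1],[.854,-.521,0]),
([-0.55,0.85,0.09,2.17,-0.5,0.14,-0.98],[.4312,.1802,.2192],[0,0,-1],[.549,-.836,0]),
([-0.38,0.54,0.46,2.04,-0.39,0.65,-0.97],[.4696,-.005,.4015],[-.004,0,-1],[.261,-.965,-.001]),
([0.44,0.57,-0.19,2.09,-0.74,0.18,-0.29],[.4854,-.1667,.3663],[.384,.117,-.916],[.277,-.961,-.007]),
([0.74,0.64,-0.45,2.07,-0.75,0.08,-0.15],[.4826,-.2289,.3577],[.485,.124,-.866],[.253,-.968,.004]),
([0.69,0.71,-0.43,2.04,-1.0,0.04,0.09],[.506,-.2227,.3268],[.478,.129,-.869],[.259,-.966,-.001])]
def fk(q,P,s):
    L=[P[0],P[1],P[2],P[3]]; a1,a2=P[4],P[5]; a3=P[6]
    Rz=lambda t:Rn.from_euler('z',t).as_matrix(); Ry=lambda t:Rn.from_euler('y',t).as_matrix()
    z=np.array([0,0,1.]);x=np.array([1.,0,0]); R=Rz(s[0]*q[0]); p=L[0]*z
    R=R@Ry(q[1]); R=R@Rz(s[1]*q[2]); p=p+R@(L[1]*z+a1*x); R=R@Ry(q[3]); p=p+R@(a2*x)
    R=R@Rz(s[2]*q[4]); p=p+R@(L[2]*z); R=R@Ry(q[5]); p=p+R@(a3*x); R=R@Rz(s[3]*q[6]); p=p+R@(L[3]*z)
    return p,R
def res(P,s,full=False):
    o=[]
    for q,p,y,zz in D:
        pp,R=fk(q,P,s); o+=list((pp-p)); o+=list(.2*(R[:,2]-y)); w=R@np.array([np.cos(P[7]),np.sin(P[7]),0]); o+=list(.1*(w-zz))
    return np.array(o)
import itertools
def fit():
    best=None
    for s in itertools.product([1,-1],repeat=4):
        for p7 in (0,3.14,1.57,-1.57):
            f=least_squares(res,[.33,.4,.4,.1,0,0,0,p7],args=(s,))
            if best is None or f.cost<best[0]: best=(f.cost,s,f.x,f.fun)
    return best
if __name__=='__main__':
    b=fit(); print(b[0],b[1],b[2].round(4)); print(abs(b[3].reshape(-1,9)).max(1).round(4))
    np.savez('kin.npz',s=b[1],P=b[2])
E
python3 kin.py
```

```text
0.007640094619983771 (-1, -1, -1, -1) [ 0.3935  0.4809  0.3338  0.1783 -0.0345 -0.0213 -0.0684 -3.1423]
[0.0545 0.0398 0.0408 0.0408 0.0323 0.0393 0.0296 0.0113 0.0144 0.0123
 0.015  0.0161]
```

```bash
cat > kin2.py <<'E'
import numpy as np
from scipy.optimize import least_squares
from kin import D,Rn
# product of exponentials w/ free link translations (7*3) in each frame, fixed sign pattern
ax='zyzyzyz'
def fk(q,P,s):
    R=np.eye(3);p=np.zeros(3)
    for i in range(7):
        p=p+R@P[3*i:3*i+3]
        R=R@Rn.from_euler(ax[i],s[i]*q[i]+(P[24] if i==6 else 0)).as_matrix()
    return p+R@P[21:24],R
def res(P,s):
    o=[]
    for q,p,y,zz in D:
        pp,R=fk(q,P,s); o+=list(pp-p); o+=list(.3*(R[:,2]-y)); o+=list(.3*(R[:,0]-zz))
    return np.r_[o, (P-P0)*3e-3]
P0=np.zeros(25);P0[[5,8,11,14,17,20,23]]=[.36,0,.4,0,.4,0,.1]
P0[2]=0;P0[24]=np.pi
if __name__=='__main__':
    s=[-1,1,-1,1,-1,1,-1]
    f=least_squares(res,P0,args=(s,)); 
    print(f.cost,f.x.reshape(-1,5).round(3)); print(f.fun[:-25].reshape(-1,9).round(3)); np.save('P.npy',f.x)
E
python3 kin2.py
```

```text
6.677619798013166e-05 [[ 1.000e-03 -4.000e-03 -1.000e-02  4.000e-03 -8.000e-03]
 [ 3.500e-01 -3.000e-03 -8.000e-03  8.400e-02  1.000e-03]
 [-1.200e-02  4.840e-01  1.000e-03 -1.200e-02 -2.600e-02]
 [-0.000e+00 -3.000e-03  3.740e-01  3.000e-03 -3.000e-03]
 [ 2.700e-02 -1.000e-03 -1.000e-03  1.270e-01  3.141e+00]]
[[-0.001 -0.     0.002 -0.    -0.     0.    -0.    -0.    -0.   ]
 [ 0.002 -0.    -0.     0.001  0.001  0.     0.001 -0.002  0.001]
 [-0.001  0.001 -0.002 -0.002 -0.001  0.    -0.     0.002 -0.002]
 [ 0.001 -0.     0.001  0.002 -0.     0.     0.     0.001  0.002]
 [-0.     0.001  0.001 -0.    -0.     0.     0.001  0.003  0.   ]
 [-0.002  0.    -0.002 -0.003 -0.     0.    -0.     0.    -0.003]
 [ 0.    -0.002 -0.     0.     0.     0.    -0.001 -0.002 -0.   ]
 [-0.001  0.001  0.     0.    -0.     0.     0.001  0.001  0.   ]
 [ 0.001  0.    -0.     0.     0.001  0.    -0.    -0.    -0.001]
 [ 0.001 -0.002  0.002  0.002 -0.002  0.001 -0.002 -0.001  0.002]
 [-0.001  0.    -0.001  0.    -0.001  0.     0.     0.     0.001]
 [-0.     0.001 -0.001 -0.    -0.002 -0.    -0.002 -0.001  0.001]]
```

```bash
cat > ik.py <<'E'
from h import *
from kin2 import fk
from scipy.optimize import least_squares
P=np.load('P.npy');s=[-1,1,-1,1,-1,1,-1]
lo=np.array([-3.01,-.46,-1.47,.13,-1,.04,-2.66]);hi=np.array([3.01,2.08,1.51,2.56,4.14,2.09,2.66])
def ik(p,R,q0,m=.03):
    def f(q):
        pp,RR=fk(q,P,s); return np.r_[(pp-p)*10,(RR[:,2]-R[:,1])*3,(RR[:,0]-R[:,2])*3,1e-4*(q-q0)]
    o=least_squares(f,np.clip(q0,lo+m+1e-3,hi-m-1e-3),bounds=(lo+m,hi-m)); return o.x,np.linalg.norm(o.fun[:9])
A=np.array([-.484,-.125,.866]);n=np.array([.617,-.1916,.119])
E
python3 - <<'E'
from ik import *
rng=np.random.default_rng(0)
g=n+A*.041
for a in (-165,-120,-75,-30,15,60,105,150):
    R=toolR(a,A);p=g-.147*R[:,1];sol=[]
    for k in range(25):
        q,e=ik(p,R,lo+(hi-lo)*rng.random(7))
        if e<2e-2: sol.append((np.min(np.minimum(q-lo,hi-q)/1),q))
    sol.sort(key=lambda t:-t[0])
    print(a,len(sol),[(round(x[0],2),x[1].round(2).tolist()) for x in sol[:3]])
E
```

```text
-165 12 [(np.float64(0.44), [0.96, 0.99, -1.02, 2.05, 1.77, 0.48, 2.15]), (np.float64(0.26), [1.03, 1.09, -1.21, 2.05, 1.73, 0.67, 2.24]), (np.float64(0.21), [0.83, 0.88, -0.74, 2.06, 1.96, 0.25, 1.91])]
-120 15 [(np.float64(0.08), [0.73, 0.83, -0.55, 2.06, 2.48, 0.12, 2.22]), (np.float64(0.08), [0.72, 0.83, -0.53, 2.06, 2.56, 0.12, 2.14]), (np.float64(0.07), [0.71, 0.82, -0.51, 2.06, 2.67, 0.11, 2.03])]
-75 14 [(np.float64(0.18), [1.05, 1.14, -1.29, 2.04, 1.72, 0.75, -2.44]), (np.float64(0.16), [1.0, 1.05, -1.14, 2.05, 1.74, 0.6, -2.5]), (np.float64(0.07), [1.07, 1.22, -1.4, 2.04, 1.72, 0.88, -2.41])]
-30 14 [(np.float64(0.39), [0.93, 0.96, -0.96, 2.05, 1.78, 0.43, -1.87]), (np.float64(0.33), [0.9, 0.94, -0.89, 2.05, 1.81, 0.37, -1.91]), (np.float64(0.26), [0.86, 0.9, -0.81, 2.05, 1.87, 0.3, -1.99])]
15 6 [(np.float64(0.42), [0.97, 1.01, -1.05, 2.04, 1.75, 0.51, -0.96]), (np.float64(0.37), [0.99, 1.03, -1.1, 2.04, 1.74, 0.56, -0.94]), (np.float64(0.32), [0.9, 0.93, -0.88, 2.05, 1.82, 0.36, -1.06])]
60 15 [(np.float64(0.44), [0.96, 1.0, -1.03, 2.05, 1.76, 0.49, -0.12]), (np.float64(0.35), [0.91, 0.94, -0.92, 2.05, 1.8, 0.39, -0.19]), (np.float64(0.32), [1.01, 1.06, -1.15, 2.04, 1.73, 0.61, -0.06])]
105 14 [(np.float64(0.4), [0.94, 0.97, -0.97, 2.05, 1.78, 0.44, 0.56]), (np.float64(0.32), [1.01, 1.06, -1.15, 2.05, 1.74, 0.61, 0.64]), (np.float64(0.3), [1.01, 1.07, -1.17, 2.05, 1.74, 0.63, 0.65])]
150 10 [(np.float64(0.41), [0.94, 0.97, -0.99, 2.05, 1.78, 0.45, 1.28]), (np.float64(0.28), [0.87, 0.91, -0.83, 2.05, 1.86, 0.32, 1.16]), (np.float64(0.24), [1.03, 1.11, -1.23, 2.05, 1.73, 0.69, 1.39])]
```

```bash
cat >> ik.py <<'E'
def pR(q):
    p,R=fk(q,P,s); return p,np.column_stack([np.cross(R[:,2],R[:,0]),R[:,2],R[:,0]])
def jac(q):
    p,R=fk(q,P,s);J=np.zeros((6,7))
    for i in range(7):
        d=np.zeros(7);d[i]=1e-5;p2,R2=fk(q+d,P,s);J[:3,i]=(p2-p)/1e-5;J[3:,i]=Rn.from_matrix(R2@R.T).as_rotvec()/1e-5
    return J
def track(q,path,lam=.02,it=6):
    """path list of (p,Rtool) ; min-norm DLS"""
    out=[]
    for p,Rt in path:
        for _ in range(it):
            pp,RR=pR(q);e=np.r_[p-pp,Rn.from_matrix(Rt@RR.T).as_rotvec()]
            J=jac(q);dq=J.T@np.linalg.solve(J@J.T+lam**2*np.eye(6),e); q=np.clip(q+dq,lo,hi)
        pp,RR=pR(q);out.append((q.copy(),np.linalg.norm(p-pp),np.linalg.norm(Rn.from_matrix(Rt@RR.T).as_rotvec())))
    return out
E
python3 - <<'E'
from ik import *
qs=np.array(r.get_state()['q'])
qa,e=ik(np.array([.44,-.16,.44]),toolR(-30),np.array([.08,.44,.19,2.1,-.14,.61,.2]));print('qa',qa.round(2),e)
rng=np.random.default_rng(1);best=None
for a in (-45,-30,-15,0):
  R=toolR(a,A);g=n+A*.127-.147*R[:,1]
  for k in range(15):
    q,e=ik(g,R,np.array([.8,.8,-.6,2,2,.3,-1.6])+rng.normal(0,.4,7))
    if e<.02:
        mar=np.min(np.minimum(q-lo,hi-q)); 
        if best is None or mar>best[0]: best=(mar,a,q)
print(best)
qb=best[2]
N=30
path=[pR(qa+(qb-qa)*t) for t in np.linspace(0,1,N+1)]
for i in range(0,N+1,3): print(i,path[i][0].round(3),path[i][1][:,1].round(2),path[i][1][:,2].round(2))
tr=track(qa,path)
print([ (t[0].round(2).tolist(),round(t[1],4),round(t[2],3)) for t in tr[::5]])
R=toolR(best[1],A);fin=[(n+A*h-.147*R[:,1],R) for h in np.linspace(.127,.041,10)]
for t in track(tr[-1][0],fin)[::3]: print(t[0].round(2),t[1:])
E
```

```text
qa [ 0.04  0.45  0.31  1.99 -0.2   0.73 -0.05] 1.6749586721675774e-09
(np.float64(0.37794461673002067), 0, array([ 1.05917843,  0.82533159, -1.07011404,  2.08230911,  1.44026083,
        0.41794462, -1.01510249]))
0 [ 0.44 -0.16  0.44] [ 0.  0. -1.] [ 0.87 -0.5   0.  ]
3 [ 0.439 -0.173  0.416] [-0.05 -0.04 -1.  ] [ 0.89 -0.46 -0.03]
6 [ 0.44  -0.185  0.393] [-0.08 -0.08 -0.99] [ 0.91 -0.4  -0.04]
9 [ 0.442 -0.196  0.373] [-0.08 -0.1  -0.99] [ 0.94 -0.35 -0.04]
12 [ 0.446 -0.204  0.356] [-0.05 -0.11 -0.99] [ 0.96 -0.29 -0.02]
15 [ 0.451 -0.211  0.341] [-0.01 -0.1  -1.  ] [ 0.97 -0.23  0.02]
18 [ 0.457 -0.216  0.332] [ 0.06 -0.07 -1.  ] [ 0.98 -0.18  0.08]
21 [ 0.465 -0.219  0.327] [ 0.15 -0.04 -0.99] [ 0.98 -0.13  0.15]
24 [ 0.472 -0.221  0.329] [ 0.25  0.01 -0.97] [ 0.96 -0.1   0.25]
27 [ 0.479 -0.223  0.339] [ 0.37  0.07 -0.93] [ 0.93 -0.08  0.36]
30 [ 0.484 -0.226  0.356] [ 0.48  0.13 -0.87] [ 0.88 -0.07  0.48]
[([0.04, 0.45, 0.31, 1.99, -0.2, 0.73, -0.05], np.float64(0.0), np.float64(0.0)), ([0.06, 0.53, 0.32, 2.01, -0.12, 0.67, 0.0], np.float64(0.0), np.float64(0.0)), ([0.1, 0.6, 0.3, 2.03, -0.08, 0.57, 0.09], np.float64(0.0), np.float64(0.0)), ([0.18, 0.63, 0.22, 2.04, -0.08, 0.45, 0.19], np.float64(0.0), np.float64(0.0)), ([0.31, 0.65, 0.06, 2.05, -0.11, 0.31, 0.3], np.float64(0.0), np.float64(0.0)), ([0.5, 0.64, -0.18, 2.06, -0.14, 0.18, 0.42], np.float64(0.0), np.float64(0.0)), ([0.77, 0.65, -0.52, 2.07, -0.15, 0.06, 0.51], np.float64(0.0), np.float64(0.0))]
[ 0.77  0.65 -0.52  2.07 -0.15  0.06  0.51] (np.float64(1.6653345369377348e-16), np.float64(3.613154915192846e-16))
[ 0.73  0.7  -0.49  2.06 -0.15  0.04  0.52] (np.float64(0.004225647278170266), np.float64(0.027497290409226424))
[ 0.69  0.75 -0.47  2.05 -0.15  0.04  0.52] (np.float64(0.010924715626145139), np.float64(0.07109038360164746))
[ 0.66  0.8  -0.46  2.03 -0.17  0.04  0.54] (np.float64(0.016794461836289503), np.float64(0.10928786894669577))
```

```bash
cat > plan.py <<'E'
from ik import *
def interp(qs,steps):
    out=[]
    for a,b in zip(qs[:-1],qs[1:]):
        a=np.array(a);b=np.array(b); m=max(1,int(np.ceil(1/steps*np.max(abs(b-a)))))
        out+=[a+(b-a)*k/m for k in range(1,m+1)]
    return out
def cartpath(p0,R0,p1,R1,m):
    w=Rn.from_matrix(R1@R0.T).as_rotvec()
    return [(p0+(p1-p0)*k/m,Rn.from_rotvec(w*k/m).as_matrix()@R0) for k in range(1,m+1)]
E
python3 - <<'E'
from plan import *
q0=np.array(r.get_state()['q'])
for qmid in (.5,.6):
 for q5m in (1.6,2.0,2.4):
  for jaw in (-30,0):
    # retreat to vertical
    Ra=toolR(-30);pa=np.array([.44,-.16,.44]);p0,R0=pR(q0)
    t1=track(q0,cartpath(p0,R0,pa,Ra,20));qa=t1[-1][0]
    qw=[qa,np.r_[qa[:4],q5m/2,qmid,qa[6]-q5m*.45],np.r_[qa[:4],q5m,qmid,qa[6]-q5m*.9]]
    pth=[pR(q) for q in interp(qw,.1)]
    t2=track(qa,pth);qm=t2[-1][0]
    R=toolR(jaw,A);g=n+A*.127-.147*R[:,1];pm,Rm=pR(qm)
    t3=track(qm,cartpath(pm,Rm,g,R,25));qn=t3[-1][0]
    t4=track(qn,[(n+A*h-.147*R[:,1],R) for h in np.linspace(.127,.041,10)])
    print(qmid,q5m,jaw,'qa',qa.round(2),'qm',qm.round(2),'dir',Rm[:,1].round(2),'qn',qn.round(2),'fin',t4[-1][0].round(2),round(t4[-1][1],4))
E
```

```text
0.5 1.6 -30 qa [ 0.04  0.45  0.32  1.99 -0.21  0.73 -0.04] qm [-0.38  0.67  1.09  1.99  0.34  0.04 -0.34] dir [ 0.33 -0.73 -0.6 ] qn [ 0.78  0.65 -0.54  2.07  0.09  0.06 -0.28] fin [ 0.65  0.8  -0.43  2.04  0.08  0.04 -0.27] 0.0176
0.5 1.6 0 qa [ 0.04  0.45  0.32  1.99 -0.21  0.73 -0.04] qm [-0.38  0.67  1.09  1.99  0.34  0.04 -0.34] dir [ 0.33 -0.73 -0.6 ] qn [ 0.8   0.66 -0.57  2.08  0.45  0.06 -0.08] fin [ 0.62  0.79 -0.38  2.04  0.46  0.04 -0.11] 0.0203
0.5 2.0 -30 qa [ 0.04  0.45  0.32  1.99 -0.21  0.73 -0.04] qm [-0.41  0.69  1.16  2.    0.35  0.04 -0.37] dir [ 0.31 -0.76 -0.57] qn [ 0.78  0.65 -0.54  2.07  0.1   0.06 -0.29] fin [ 0.65  0.8  -0.43  2.04  0.09  0.04 -0.28] 0.0176
0.5 2.0 0 qa [ 0.04  0.45  0.32  1.99 -0.21  0.73 -0.04] qm [-0.41  0.69  1.16  2.    0.35  0.04 -0.37] dir [ 0.31 -0.76 -0.57] qn [ 0.8   0.66 -0.57  2.08  0.47  0.06 -0.1 ] fin [ 0.62  0.79 -0.38  2.04  0.48  0.04 -0.12] 0.0205
0.5 2.4 -30 qa [ 0.04  0.45  0.32  1.99 -0.21  0.73 -0.04] qm [-0.44  0.68  1.16  2.01  0.36  0.04 -0.38] dir [ 0.33 -0.75 -0.57] qn [ 0.78  0.65 -0.54  2.07  0.12  0.06 -0.31]
[... 970 characters left out ...]
6] 0.018
0.6 2.0 0 qa [ 0.04  0.45  0.32  1.99 -0.21  0.73 -0.04] qm [-0.45  0.77  1.3   2.    0.4   0.04 -0.48] dir [ 0.24 -0.84 -0.48] qn [ 0.8   0.66 -0.58  2.08  0.56  0.06 -0.19] fin [ 0.61  0.79 -0.36  2.05  0.58  0.04 -0.23] 0.0219
0.6 2.4 -30 qa [ 0.04  0.45  0.32  1.99 -0.21  0.73 -0.04] qm [-0.49  0.77  1.33  2.02  0.4   0.04 -0.52] dir [ 0.25 -0.85 -0.47] qn [ 0.78  0.66 -0.55  2.08  0.2   0.06 -0.39] fin [ 0.64  0.8  -0.42  2.04  0.2   0.04 -0.39] 0.0182
0.6 2.4 0 qa [ 0.04  0.45  0.32  1.99 -0.21  0.73 -0.04] qm [-0.49  0.77  1.33  2.02  0.4   0.04 -0.52] dir [ 0.25 -0.85 -0.47] qn [ 0.8   0.66 -0.58  2.08  0.58  0.06 -0.21] fin [ 0.6   0.79 -0.36  2.05  0.6   0.04 -0.24] 0.0221
```

```bash
cat > sim.py <<'E'
from plan import *
q=np.array(r.get_state()['q'])
def seg(q,h,a0,a1,m,tag,Ax=A):
    pth=[]
    for k in range(1,m+1):
        a=a0+(a1-a0)*k/m;R=toolR(a,Ax);pth.append((n+A*h-.147*R[:,1],R))
    t=track(q,pth);print(tag,t[-1][0].round(2),round(t[-1][1],4),round(t[-1][2],3),'min q6',min(x[0][5] for x in t).round(2));return t[-1][0]
if __name__=='__main__':
  for h in (.127,.11):
    for tgt in (60,105,150):
        p0,R0=pR(q);R=toolR(-75,A)
        qq=track(q,cartpath(p0,R0,n+A*h-.147*R[:,1],R,8))[-1][0]; print(h,tgt,'st',qq.round(2))
        qq=seg(qq,h,-75,-165,12,'neg'); qq=seg(qq,h,-165,-15,20,'p1');qq=seg(qq,h,-15,tgt,int((tgt+15)/7.5),'p2')
        R=toolR(tgt,A)
        t4=track(qq,[(n+A*x-.147*R[:,1],R) for x in np.linspace(h,.041,12)]);print('   fin',t4[-1][0].round(2),t4[-1][1:])
E
python3 sim.py
```

```text
0.127 60 st [ 0.7   0.63 -0.39  2.07 -0.99  0.11  0.09]
neg [ 0.7   0.63 -0.39  2.07 -1.    0.11 -1.47] 0.0001 0.003 min q6 0.11
p1 [ 0.79  0.66 -0.55  2.08  0.26  0.06 -0.18] 0.0 0.0 min q6 0.06
p2 [ 0.83  0.67 -0.63  2.09  0.97  0.08  0.56] 0.0 0.0 min q6 0.06
   fin [0.39 0.75 0.   2.07 1.26 0.04 0.2 ] (np.float64(0.05585749363537338), np.float64(0.3631876246637574))
0.127 105 st [ 0.7   0.63 -0.39  2.07 -0.99  0.11  0.09]
neg [ 0.7   0.63 -0.39  2.07 -1.    0.11 -1.47] 0.0001 0.003 min q6 0.11
p1 [ 0.79  0.66 -0.55  2.08  0.26  0.06 -0.18] 0.0 0.0 min q6 0.06
p2 [ 0.9   0.7  -0.75  2.09  1.28  0.16  0.98] 0.0 0.0 min q6 0.06
   fin [ 0.86  0.9  -0.81  2.05  1.88  0.3   0.43] (np.float64(1.5186457271109345e-11), np.float64(6.81929783907966e-12))
0.127 150 st [ 0.7   0.63 -0.39  2.07 -0.99  0.11  0.09]
neg [ 0.7   0.63 -0.39  2.07 -1.    0.11 -1.47] 0.0001 0.003 min q6 0.11
p1 [ 0.79  0.66 -0.55  2.08  0.26  0.06 -0.18] 0.0 0.0 min q6 0.06
p2 [ 0.98  0.75 -0.9   2.09  1.39  0.27  1.59] 0.0 0.0 min q6 0.06
   fin [ 0.9   0.94 -0.9   2.05  1.82  0.37  1.22] (np.float64(7.570902878433
[... 511 characters left out ...]
0.44  2.06 -1.    0.06 -1.47] 0.0 0.003 min q6 0.06
p1 [ 0.75  0.68 -0.52  2.07  0.26  0.04 -0.18] 0.0021 0.014 min q6 0.04
p2 [ 0.78  0.69 -0.57  2.09  1.35  0.04  0.89] 0.0 0.0 min q6 0.04
   fin [ 0.86  0.9  -0.81  2.05  1.88  0.3   0.43] (np.float64(2.169433207996309e-11), np.float64(9.742326799808757e-12))
0.11 150 st [ 0.71  0.67 -0.44  2.06 -1.    0.06  0.1 ]
neg [ 0.71  0.67 -0.44  2.06 -1.    0.06 -1.47] 0.0 0.003 min q6 0.06
p1 [ 0.75  0.68 -0.52  2.07  0.26  0.04 -0.18] 0.0021 0.014 min q6 0.04
p2 [ 0.83  0.71 -0.65  2.09  1.48  0.1   1.49] 0.0 0.0 min q6 0.04
   fin [ 0.87  0.91 -0.82  2.05  1.87  0.31  1.15] (np.float64(1.8877169549892466e-11), np.float64(8.462874689473231e-12))
```

A fitted kinematic model shows why it stalls: the wrist is in the wrong branch, with q6 and q5 both at their limits. Simulation says that backing off and spinning about the coupler axis (−90°, then about +270°) moves q5 into a branch that reaches the goal with margin. I'll do that now, checking the joints after each part.

Request:
arm_command(deltas=[{"dx": 0, "dy": -0.01, "dz": 0, "wx": 0, "wy": 0.1, "wz": 0}, {"dx": 0, "dy": -0.02, "dz": 0, "wx": 0, "wy": 0.28, "wz": 0}, {"dx": 0, "dy": -0.03, "dz": 0, "wx": 0, "wy": 0.46, "wz": 0}, {"dx": 0, "dy": -0.04, "dz": 0, "wx": 0, "wy": 0.64, "wz": 0}, {"dx": 0, "dy": -0.04, "dz": 0, "wx": 0, "wy": 0.82, "wz": 0}])

```text
clock: 16.05
tool_pos: [0.486, -0.2292, 0.3633]
eef_rot: [0.297, 0.75, -0.591, 0.029]
contact_force: [-0.6, 0.0, -1.7]
opening: 0.305
```

```bash
python3 - <<'E'
from h import *
pose()
A=np.array([-.484,-.125,.866]);n=np.array([.617,-.1916,.119])
go(n+A*.127,toolR(-153,A))
E
```

```text
tcp [ 0.486  -0.2292  0.3633] grasp [ 0.5566 -0.2106  0.2357] y [ 0.48   0.126 -0.868] z [-0.306 -0.903 -0.301] F [-0.62  0.04 -1.67] M [-0.17  0.79  0.02] op 0.305 t 16.05
d [ 0.0055  0.0057 -0.0004] |d| 0.008 w/45 [-0.003  0.856  0.005] t 16.05 F [-0.6  0.  -1.7] op 0.305 q [ 0.66  0.62 -0.33  2.05 -1.    0.15 -0.57]
```

Request:
arm_command(deltas=[{"dx": 0.001, "dy": 0.001, "dz": 0, "wx": 0, "wy": 0.18, "wz": 0}, {"dx": 0.002, "dy": 0.002, "dz": 0, "wx": 0, "wy": 0.36, "wz": 0}, {"dx": 0.003, "dy": 0.003, "dz": 0, "wx": 0, "wy": 0.54, "wz": 0}, {"dx": 0.004, "dy": 0.004, "dz": 0, "wx": 0, "wy": 0.72, "wz": 0}, {"dx": 0.005, "dy": 0.005, "dz": 0, "wx": 0, "wy": 0.9, "wz": 0}])

```text
clock: 16.55
tool_pos: [0.4845, -0.2263, 0.356]
eef_rot: [0.482, 0.714, -0.451, -0.232]
contact_force: [-0.1, 0.5, -1.4]
opening: 0.301
```

Request:
arm_command(deltas=[{"dx": 0, "dy": 0, "dz": 0, "wx": 0, "wy": -0.18, "wz": 0}, {"dx": 0, "dy": 0, "dz": 0, "wx": 0, "wy": -0.36, "wz": 0}, {"dx": 0, "dy": 0, "dz": 0, "wx": 0, "wy": -0.54, "wz": 0}, {"dx": 0, "dy": 0, "dz": 0, "wx": 0, "wy": -0.72, "wz": 0}, {"dx": 0, "dy": 0, "dz": 0, "wx": 0, "wy": -0.9, "wz": 0}])

```text
clock: 17.05
tool_pos: [0.4845, -0.2263, 0.356]
eef_rot: [0.293, 0.75, -0.592, 0.033]
contact_force: [-0.3, -0.9, -1.3]
opening: 0.309
```

```bash
python3 - <<'E'
from h import *
pose()
A=np.array([-.484,-.125,.866]);n=np.array([.617,-.1916,.119])
go(n+A*.127,toolR(-70,A))
E
```

```text
tcp [ 0.4845 -0.2263  0.356 ] grasp [ 0.5549 -0.2075  0.2283] y [ 0.479  0.128 -0.868] z [-0.297 -0.908 -0.297] F [-0.28 -0.91 -1.34] M [-0.17  0.83  0.03] op 0.309 t 17.05
d [ 0.0002 -0.0003 -0.0005] |d| 0.001 w/45 [ 0.003 -0.916  0.008] t 17.05 F [-0.3 -0.9 -1.3] op 0.309 q [ 0.73  0.65 -0.45  2.06 -0.67  0.09 -0.88]
```

Request:
arm_command(deltas=[{"dx": 0, "dy": 0, "dz": 0, "wx": 0, "wy": -0.18, "wz": 0}, {"dx": 0, "dy": 0, "dz": 0, "wx": 0, "wy": -0.36, "wz": 0}, {"dx": 0, "dy": 0, "dz": 0, "wx": 0, "wy": -0.54, "wz": 0}, {"dx": 0, "dy": 0, "dz": 0, "wx": 0, "wy": -0.72, "wz": 0}, {"dx": 0, "dy": 0, "dz": 0, "wx": 0, "wy": -0.9, "wz": 0}])

```text
clock: 17.55
tool_pos: [0.4844, -0.2263, 0.3559]
eef_rot: [0.07, 0.692, -0.657, 0.291]
contact_force: [-0.1, 0.6, -2.0]
opening: 0.305
```

Request:
arm_command(deltas=[{"dx": 0, "dy": 0, "dz": 0, "wx": 0, "wy": -0.18, "wz": 0}, {"dx": 0, "dy": 0, "dz": 0, "wx": 0, "wy": -0.36, "wz": 0}, {"dx": 0, "dy": 0, "dz": 0, "wx": 0, "wy": -0.54, "wz": 0}, {"dx": 0, "dy": 0, "dz": 0, "wx": 0, "wy": -0.72, "wz": 0}, {"dx": 0, "dy": 0, "dz": 0, "wx": 0, "wy": -0.9, "wz": 0}])

```text
clock: 18.05
tool_pos: [0.4844, -0.2263, 0.3559]
eef_rot: [0.162, -0.549, 0.64, -0.512]
contact_force: [-0.5, -0.1, -1.2]
opening: 0.307
```

```bash
python3 - <<'E'
from h import *
pose()
A=np.array([-.484,-.125,.866]);n=np.array([.617,-.1916,.119])
go(n+A*.127,toolR(-30,A))
E
```

```text
tcp [ 0.4844 -0.2263  0.3559] grasp [ 0.5547 -0.2075  0.2282] y [ 0.478  0.128 -0.869] z [ 0.77  -0.537  0.345] F [-0.47 -0.1  -1.21] M [-0.24  0.71  0.06] op 0.307 t 18.05
d [-0.0005 -0.0003 -0.0001] |d| 0.001 w/45 [0.009 0.07  0.001] t 18.05 F [-0.5 -0.1 -1.2] op 0.307 q [ 0.78  0.66 -0.53  2.06  0.03  0.07 -0.15]
```

Tracking the simulation. I'll continue the spin.

Request:
arm_command(deltas=[{"dx": 0, "dy": 0, "dz": 0, "wx": 0, "wy": -0.18, "wz": 0}, {"dx": 0, "dy": 0, "dz": 0, "wx": 0, "wy": -0.36, "wz": 0}, {"dx": 0, "dy": 0, "dz": 0, "wx": 0, "wy": -0.54, "wz": 0}, {"dx": 0, "dy": 0, "dz": 0, "wx": 0, "wy": -0.72, "wz": 0}, {"dx": 0, "dy": 0, "dz": 0, "wx": 0, "wy": -0.9, "wz": 0}])

```text
clock: 18.55
tool_pos: [0.4844, -0.2263, 0.3559]
eef_rot: [-0.374, 0.338, -0.545, 0.671]
contact_force: [0.1, -0.2, -1.4]
opening: 0.304
```

Request:
arm_command(deltas=[{"dx": 0, "dy": 0, "dz": 0, "wx": 0, "wy": -0.18, "wz": 0}, {"dx": 0, "dy": 0, "dz": 0, "wx": 0, "wy": -0.36, "wz": 0}, {"dx": 0, "dy": 0, "dz": 0, "wx": 0, "wy": -0.54, "wz": 0}, {"dx": 0, "dy": 0, "dz": 0, "wx": 0, "wy": -0.72, "wz": 0}, {"dx": 0, "dy": 0, "dz": 0, "wx": 0, "wy": -0.9, "wz": 0}])

```text
clock: 19.05
tool_pos: [0.4844, -0.2264, 0.3559]
eef_rot: [-0.539, 0.085, -0.382, 0.746]
contact_force: [-0.6, 0.4, -3.0]
opening: 0.309
```

Request:
arm_command(deltas=[{"dx": 0, "dy": 0, "dz": 0, "wx": 0, "wy": -0.18, "wz": 0}, {"dx": 0, "dy": 0, "dz": 0, "wx": 0, "wy": -0.36, "wz": 0}, {"dx": 0, "dy": 0, "dz": 0, "wx": 0, "wy": -0.54, "wz": 0}, {"dx": 0, "dy": 0, "dz": 0, "wx": 0, "wy": -0.72, "wz": 0}, {"dx": 0, "dy": 0, "dz": 0, "wx": 0, "wy": -0.9, "wz": 0}])

```text
clock: 19.55
tool_pos: [0.4844, -0.2265, 0.3559]
eef_rot: [-0.638, -0.179, -0.172, 0.729]
contact_force: [0.5, 0.0, -2.3]
opening: 0.309
```

```bash
python3 - <<'E'
from h import *
pose()
A=np.array([-.484,-.125,.866]);n=np.array([.617,-.1916,.119])
for a in (60,90,120): go(n+A*.127,toolR(a,A))
E
```

```text
tcp [ 0.4844 -0.2265  0.3559] grasp [ 0.5546 -0.2078  0.2281] y [ 0.478  0.127 -0.869] z [-0.042  0.992  0.122] F [ 0.48  0.02 -2.32] M [-0.17  0.63  0.05] op 0.309 t 19.55
d [ 0.0002 -0.0003  0.0007] |d| 0.001 w/45 [-0.     0.588 -0.009] t 19.55 F [ 0.5  0.  -2.3] op 0.309 q [ 0.9   0.71 -0.73  2.06  1.05  0.16  0.97]
d [ 0.0002 -0.0003  0.0007] |d| 0.001 w/45 [-0.003 -0.03  -0.008] t 19.55 F [ 0.5  0.  -2.3] op 0.309 q [ 0.9   0.71 -0.73  2.06  1.05  0.16  0.97]
d [ 0.0002 -0.0003  0.0007] |d| 0.001 w/45 [-0.004 -0.61  -0.008] t 19.55 F [ 0.5  0.  -2.3] op 0.309 q [ 0.9   0.71 -0.73  2.06  1.05  0.16  0.97]
```

Request:
arm_command(deltas=[{"dx": 0, "dy": 0, "dz": 0, "wx": 0, "wy": -0.15, "wz": 0}, {"dx": 0, "dy": 0, "dz": 0, "wx": 0, "wy": -0.3, "wz": 0}, {"dx": 0, "dy": 0, "dz": 0, "wx": 0, "wy": -0.45, "wz": 0}, {"dx": 0, "dy": 0, "dz": 0, "wx": 0, "wy": -0.6, "wz": -0.008}, {"dx": 0, "dy": 0, "dz": 0, "wx": 0, "wy": -0.6, "wz": -0.008}])

```text
clock: 20.05
tool_pos: [0.4843, -0.2267, 0.3557]
eef_rot: [-0.66, -0.344, -0.022, 0.668]
contact_force: [0.3, 0.2, -2.0]
opening: 0.309
```

```bash
python3 - <<'E'
from ik import *
pose()
R=toolR(118.5,A)
go(n+A*.127,R); go(n+A*.087,R)
q=np.array(r.get_state()['q']);t=track(q,[(n+A*x-.147*R[:,1],R) for x in np.linspace(.127,.041,12)]);print([(x[0].round(2).tolist(),round(x[1],4)) for x in t[::4]],t[-1])
E
```

```text
tcp [ 0.4843 -0.2267  0.3557] grasp [ 0.5554 -0.2078  0.2285] y [ 0.484  0.129 -0.866] z [-0.431  0.896 -0.107] F [ 0.28  0.21 -2.05] M [-0.15  0.66 -0.04] op 0.309 t 20.05
d [ 0.0007 -0.0003  0.0007] |d| 0.001 w/45 [-0.004  0.012  0.002] t 20.05 F [ 0.3  0.2 -2. ] op 0.309 q [ 0.96  0.74 -0.84  2.06  1.22  0.23  1.28]
d [0.0007 0.0397 0.0005] |d| 0.04 w/45 [-0.004  0.012  0.002] t 20.05 F [ 0.3  0.2 -2. ] op 0.309 q [ 0.96  0.74 -0.84  2.06  1.22  0.23  1.28]
[([0.9, 0.7, -0.75, 2.09, 1.28, 0.16, 1.18], np.float64(0.0)), ([0.83, 0.75, -0.67, 2.09, 1.67, 0.13, 0.79], np.float64(0.0)), ([0.86, 0.84, -0.78, 2.07, 1.81, 0.25, 0.68], np.float64(0.0))] (array([ 0.86252149,  0.90383873, -0.8131301 ,  2.05260802,  1.87552114,
        0.30299703,  0.63710666]), np.float64(1.4472942245226373e-11), np.float64(6.4965212409037454e-12))
```

Request:
arm_command(deltas=[{"dx": 0, "dy": 0.008, "dz": 0, "wx": 0, "wy": 0, "wz": 0}, {"dx": 0.001, "dy": 0.016, "dz": 0, "wx": 0, "wy": 0, "wz": 0}, {"dx": 0.001, "dy": 0.024, "dz": 0.001, "wx": 0, "wy": 0, "wz": 0}, {"dx": 0.001, "dy": 0.032, "dz": 0.001, "wx": 0, "wy": 0, "wz": 0}, {"dx": 0.001, "dy": 0.038, "dz": 0.001, "wx": 0, "wy": 0, "wz": 0}])

```text
clock: 20.55
tool_pos: [0.5034, -0.2202, 0.3232]
eef_rot: [-0.66, -0.343, -0.023, 0.668]
contact_force: [-0.1, 0.5, -2.3]
opening: 0.307
```

```bash
python3 - <<'E'
from ik import *
pose();R=toolR(118.5,A);go(n+A*.087,R)
s0=r.get_state();im,c=snap('wrist','w11.png');snap('scene','s11.png');snap('top','t11.png')
g=s0['tool_pos'];R0=Rn.from_quat(s0['eef_rot']).as_matrix();print('tip',proj(c,n),'mouth',proj(c,g+.220*R0[:,1]))
for k in('scene','top'): cc=r.get_calibration(k);print(k,'tip',proj(cc,n),'mouth',proj(cc,g+.220*R0[:,1]),'cap',proj(cc,g+.114*R0[:,1]))
a=[cv2.imread('pics/'+x) for x in('s11.png','w11.png')]
cv2.imwrite('pics/c11.png',np.hstack([cv2.resize(a[0][190:290,170:270],(420,420),interpolation=cv2.INTER_CUBIC),a[1][:,90:470]]))
E
```

```text
tcp [ 0.5034 -0.2202  0.3232] grasp [ 0.5745 -0.2013  0.1959] y [ 0.484  0.128 -0.866] z [-0.429  0.897 -0.106] F [-0.11  0.54 -2.28] M [-0.07  0.63  0.02] op 0.307 t 20.55
d [-0.0008  0.0014 -0.0006] |d| 0.002 w/45 [-0.004  0.009  0.002] t 20.55 F [-0.1  0.5 -2.3] op 0.307 q [ 0.81  0.75 -0.63  2.05  1.5   0.1   0.97]
tip [270.34246165 222.61016468] mouth [272.5180273  232.75363415]
scene tip [218.09140612 248.67923672] mouth [216.51365634 242.82004089] cap [200.25957427 202.23639727]
top tip [341.04045799 194.27026414] mouth [342.47808078 195.51351948] cap [358.37291876 205.69702747]
```

View pics/c11.png

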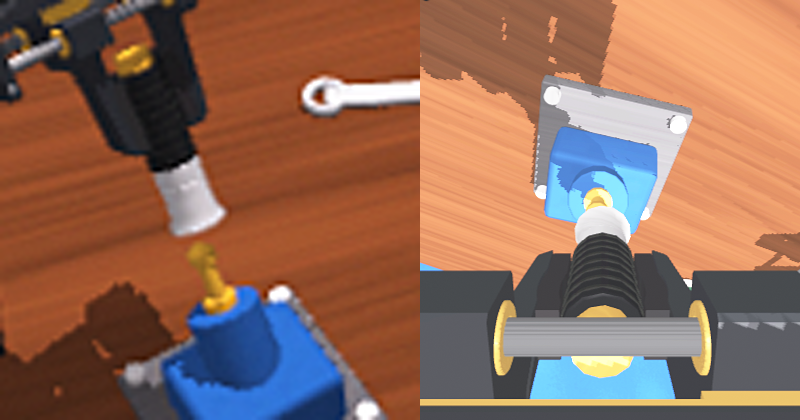

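Coupler and nipple line up in the scene crop: the coupler axis passes about 1 px from the tip and the slopes match. I'll advance along the axis.

Request:
arm_command(deltas=[{"dx": 0, "dy": 0.005, "dz": -0.001, "wx": 0, "wy": 0, "wz": 0}, {"dx": 0, "dy": 0.01, "dz": -0.001, "wx": 0, "wy": 0, "wz": 0}, {"dx": 0, "dy": 0.015, "dz": -0.001, "wx": 0, "wy": 0, "wz": 0}, {"dx": 0, "dy": 0.02, "dz": -0.001, "wx": 0, "wy": 0, "wz": 0}, {"dx": 0, "dy": 0.024, "dz": -0.001, "wx": 0, "wy": 0, "wz": 0}])

```text
clock: 21.2
tool_pos: [0.515, -0.2189, 0.3025]
eef_rot: [-0.66, -0.344, -0.022, 0.667]
contact_force: [-3.8, -1.2, 0.4]
opening: 0.304
```

```bash
python3 - <<'E'
from ik import *
pose();R=toolR(118.5,A);go(n+A*.047,R)
s0=r.get_state();R0=Rn.from_quat(s0['eef_rot']).as_matrix();print('F tool',R0.T@s0['contact_force'])
E
```

```text
tcp [ 0.515  -0.2189  0.3025] grasp [ 0.5861 -0.2002  0.1752] y [ 0.484  0.127 -0.866] z [-0.43   0.896 -0.108] F [-3.76 -1.2   0.36] M [-0.48  1.24 -0.11] op 0.304 t 21.2
d [-0.0001  0.0177  0.0009] |d| 0.018 w/45 [-0.003  0.012  0.001] t 21.2 F [-3.8 -1.2  0.4] op 0.304 q [ 0.83  0.82 -0.71  2.03  1.69  0.18  0.81]
F tool [-3.2022967  -2.28467155  0.49943392]
```

```bash
python3 - <<'E'
from ik import *
snap('scene','s12.png');snap('wrist','w12.png')
a=[cv2.imread('pics/'+x) for x in('s12.png','w12.png')]
cv2.imwrite('pics/c12.png',np.hstack([cv2.resize(a[0][190:290,170:270],(420,420),interpolation=cv2.INTER_CUBIC),a[1][:,90:470]]))
pose()
E
```

```text
tcp [ 0.5148 -0.2191  0.302 ] grasp [ 0.5858 -0.2004  0.1746] y [ 0.483  0.128 -0.866] z [-0.43   0.896 -0.108] F [-0.82 -1.12 -2.22] M [-0.39  0.93 -0.12] op 0.304 t 21.3
```

View pics/c12.png

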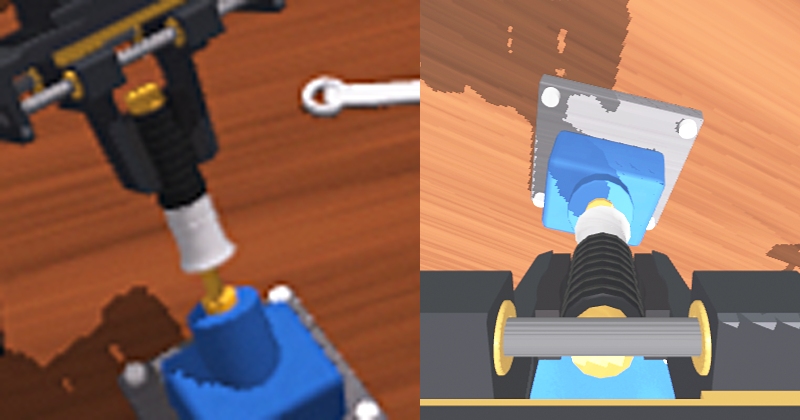

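The nipple's head is inside the mouth and forces are low. I'll push on.

Request:
arm_command(deltas=[{"dx": 0, "dy": 0.003, "dz": 0, "wx": 0, "wy": 0, "wz": 0}, {"dx": -0.001, "dy": 0.006, "dz": 0, "wx": 0, "wy": 0, "wz": 0}, {"dx": -0.001, "dy": 0.009, "dz": 0, "wx": 0, "wy": 0, "wz": 0}, {"dx": -0.001, "dy": 0.011, "dz": 0, "wx": 0, "wy": 0, "wz": 0}, {"dx": -0.001, "dy": 0.013, "dz": 0, "wx": 0, "wy": 0, "wz": 0}])

```text
clock: 21.8
tool_pos: [0.5205, -0.2181, 0.2905]
eef_rot: [-0.661, -0.344, -0.022, 0.667]
contact_force: [-2.7, -4.3, -0.6]
opening: 0.306
```

```bash
cat > st.py <<'E'
from ik import *
pose();R=toolR(118.5,A);go(n+A*.047,R)
s0=r.get_state();R0=Rn.from_quat(s0['eef_rot']).as_matrix();print('F tool',R0.T@s0['contact_force'],'M',R0.T@s0['moment'])
E
python3 st.py
```

```text
tcp [ 0.5205 -0.2181  0.2905] grasp [ 0.5916 -0.1995  0.1632] y [ 0.483  0.126 -0.866] z [-0.43   0.896 -0.109] F [-2.69 -4.3  -0.64] M [-0.85  1.39 -0.34] op 0.306 t 21.8
d [0.0012 0.0046 0.0013] |d| 0.005 w/45 [-0.002  0.013  0.   ] t 21.8 F [-2.7 -4.3 -0.6] op 0.306 q [ 0.84  0.86 -0.74  2.03  1.75  0.22  0.76]
F tool [-4.19211131 -1.29163849 -2.62523948] M [-0.22366865  0.05418548  1.65276161]
```

Request:
arm_command(deltas=[{"dx": 0, "dy": 0.002, "dz": -0.001, "wx": 0, "wy": 0, "wz": 0}, {"dx": -0.001, "dy": 0.003, "dz": -0.001, "wx": 0, "wy": 0, "wz": 0}, {"dx": -0.001, "dy": 0.004, "dz": -0.001, "wx": 0, "wy": 0, "wz": 0}, {"dx": -0.001, "dy": 0.005, "dz": -0.001, "wx": 0, "wy": 0, "wz": 0}, {"dx": -0.001, "dy": 0.006, "dz": -0.001, "wx": 0, "wy": 0, "wz": 0}])

```text
clock: 22.3
tool_pos: [0.5229, -0.2178, 0.2857]
eef_rot: [-0.66, -0.345, -0.022, 0.667]
contact_force: [-9.1, -4.2, 5.9]
opening: 0.305
```

```bash
python3 st.py
```

```text
tcp [ 0.5229 -0.2178  0.2857] grasp [ 0.5941 -0.1989  0.1584] y [ 0.484  0.128 -0.866] z [-0.431  0.896 -0.109] F [-9.08 -4.18  5.88] M [-0.58  1.57 -0.18] op 0.305 t 22.3
d [ 0.0016 -0.0008  0.0015] |d| 0.002 w/45 [-0.004  0.014  0.002] t 22.3 F [-9.1 -4.2  5.9] op 0.305 q [ 0.84  0.88 -0.76  2.02  1.77  0.24  0.75]
F tool [ -5.81912102 -10.02331475  -0.46377248] M [0.13610505 0.07141754 1.67253683]
```

Request:
arm_command(deltas=[{"dx": 0, "dy": 0.001, "dz": 0, "wx": 0, "wy": 0, "wz": 0}, {"dx": -0.001, "dy": 0.002, "dz": 0, "wx": 0, "wy": 0, "wz": 0}, {"dx": -0.001, "dy": 0.003, "dz": 0, "wx": 0, "wy": 0, "wz": 0}, {"dx": -0.001, "dy": 0.004, "dz": 0, "wx": 0, "wy": 0, "wz": 0}, {"dx": -0.001, "dy": 0.004, "dz": 0, "wx": 0, "wy": 0, "wz": 0}])

```text
clock: 22.8
tool_pos: [0.5244, -0.2175, 0.2822]
eef_rot: [-0.66, -0.345, -0.022, 0.667]
contact_force: [-8.7, -3.6, 8.0]
opening: 0.306
```

```bash
python3 st.py; python3 - <<'E'
from h import *
snap('scene','s13.png');snap('wrist','w13.png')
a=[cv2.imread('pics/'+x) for x in('s13.png','w13.png')]
cv2.imwrite('pics/c13.png',np.hstack([cv2.resize(a[0][190:290,170:270],(420,420),interpolation=cv2.INTER_CUBIC),a[1][:,90:470]]))
E
```

```text
tcp [ 0.5244 -0.2175  0.2822] grasp [ 0.5957 -0.1985  0.1551] y [ 0.485  0.129 -0.865] z [-0.432  0.895 -0.109] F [-8.66 -3.6   7.99] M [-0.55  1.39 -0.18] op 0.306 t 22.8
d [ 0.002  -0.0046  0.0015] |d| 0.005 w/45 [-0.004  0.015  0.004] t 22.8 F [-8.7 -3.6  8. ] op 0.306 q [ 0.85  0.89 -0.77  2.02  1.79  0.25  0.74]
F tool [ -4.20324001 -11.57856401  -0.35593093] M [0.08895251 0.07114621 1.49909184]
```

View pics/c13.png

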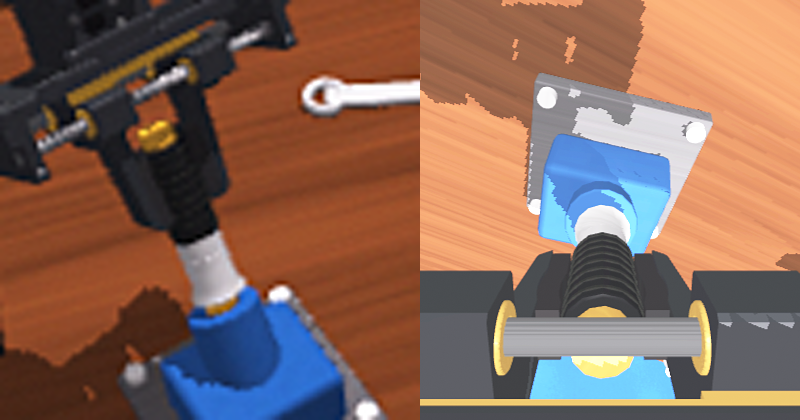

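The coupler's mouth is now close to the boss. Axial force rose only about 1.5 N over the last 3.8 mm (about 12 N to 13.6 N, net of the weight reading). That matches the nipple's spring and not the 7 N jaws, so the coupler is home. I'll add a little margin and settle.

Request:
arm_command(deltas=[{"dx": 0, "dy": 0.001, "dz": 0, "wx": 0, "wy": 0, "wz": 0}, {"dx": 0, "dy": 0.001, "dz": 0, "wx": 0, "wy": 0, "wz": 0}, {"dx": 0, "dy": 0.001, "dz": 0, "wx": 0, "wy": 0, "wz": 0}, {"dx": 0, "dy": 0.001, "dz": 0, "wx": 0, "wy": 0, "wz": 0}, {"dx": 0, "dy": 0.001, "dz": 0, "wx": 0, "wy": 0, "wz": 0}])

```text
clock: 23.4
tool_pos: [0.5248, -0.2173, 0.2815]
eef_rot: [-0.66, -0.345, -0.022, 0.667]
contact_force: [-9.5, -4.3, 8.4]
opening: 0.305
```

```bash
python3 st.py; python3 - <<'E'
from h import *
snap('scene','s14.png');snap('top','t14.png');s0=r.get_state();R0=Rn.from_quat(s0['eef_rot']).as_matrix();g=s0['tool_pos']
A=np.array([-.484,-.125,.866]);n=np.array([.617,-.1916,.119]);c=r.get_calibration('scene')
m=g+.22*R0[:,1]
for nm,X in (('mouth',m),('cap',g+.114*R0[:,1]),('gripbottom',g+(.22-.038)*R0[:,1])): print(nm,((proj(c,X)-[170,190])*4.2).round(1))
print('mouth depth below tip0',(n-m)@A,'angle',np.degrees(np.arccos(-R0[:,1]@A/np.linalg.norm(A))))
a=[cv2.imread('pics/'+x) for x in('s14.png','t14.png')]
cv2.imwrite('pics/c14.png',np.hstack([cv2.resize(a[0][190:290,170:270],(420,420),interpolation=cv2.INTER_CUBIC),cv2.resize(a[0][110:260,240:380],(380,420))]))
E
```

```text
tcp [ 0.5248 -0.2173  0.2815] grasp [ 0.5961 -0.1984  0.1544] y [ 0.485  0.129 -0.865] z [-0.432  0.895 -0.109] F [-9.46 -4.33  8.41] M [-0.56  1.38 -0.16] op 0.305 t 23.4
d [ 0.002  -0.0054  0.0014] |d| 0.006 w/45 [-0.003  0.015  0.004] t 23.4 F [-9.5 -4.3  8.4] op 0.305 q [ 0.85  0.89 -0.77  2.02  1.79  0.25  0.74]
F tool [ -4.91915731 -12.42615706  -0.71094692] M [0.08286684 0.04276088 1.49219204]
mouth [218.6 294.6]
cap [152.2 129.6]
gripbottom [195.3 236.8]
mouth depth below tip0 0.0314143290744357 angle 0.23281309530103084
```

View pics/c14.png

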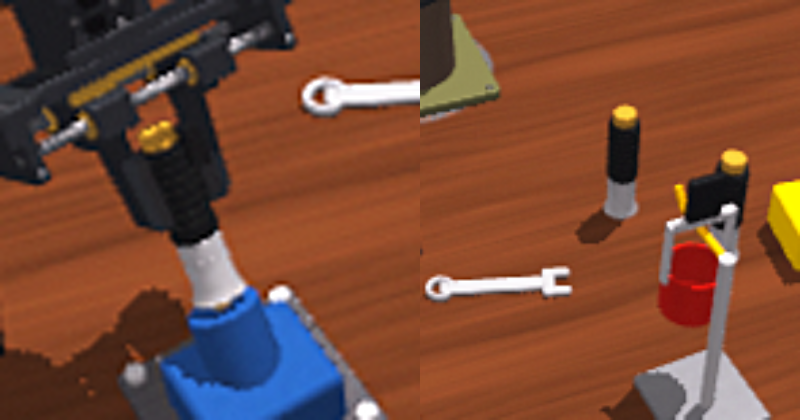

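Everything agrees: the mouth is 31.4 mm below the original tip position (26 mm socket plus 5.4 mm of press), axial push is about 14.4 N (about 6 mm by the spring rate), and the axes are within 0.3°. The can still hangs. I'll hold once more, then hand in.

Request:
arm_command(deltas=[{"dx": 0, "dy": 0, "dz": 0, "wx": 0, "wy": 0, "wz": 0}, {"dx": 0, "dy": 0, "dz": 0, "wx": 0, "wy": 0, "wz": 0}, {"dx": 0, "dy": 0, "dz": 0, "wx": 0, "wy": 0, "wz": 0}, {"dx": 0, "dy": 0, "dz": 0, "wx": 0, "wy": 0, "wz": 0}, {"dx": 0, "dy": 0, "dz": 0, "wx": 0, "wy": 0, "wz": 0}])

```text
clock: 24.0
tool_pos: [0.5248, -0.2173, 0.2815]
eef_rot: [-0.66, -0.345, -0.022, 0.667]
contact_force: [-9.6, -3.2, 9.1]
opening: 0.308
```

```bash
python3 st.py; python3 -c "
from h import *
print(r.finish_job())"
```

```text
tcp [ 0.5248 -0.2173  0.2815] grasp [ 0.5961 -0.1984  0.1544] y [ 0.485  0.129 -0.865] z [-0.432  0.895 -0.109] F [-9.63 -3.25  9.11] M [-0.59  1.4  -0.17] op 0.308 t 24.0
d [ 0.002  -0.0054  0.0015] |d| 0.006 w/45 [-0.003  0.015  0.004] t 24.0 F [-9.6 -3.2  9.1] op 0.308 q [ 0.85  0.89 -0.77  2.02  1.79  0.25  0.74]
F tool [ -4.24618728 -12.97057095   0.25726938] M [0.06447491 0.04424535 1.52509411]
the job is handed in; nothing more can be done
None
```

I handed the job in at 24.0 s: the red can hangs on the hook, and the smallest coupler is pressed home on the nipple and still in the gripper. No verdict was reported, so success rests on my own checks.

- **Can:** it was lowered until it touched at the expected height, then released. The last scene picture shows it upright on the yellow bar.
- **Coupler:** the final axial push is about 15 N. The measured position puts the nipple about 5.4 mm in, and the push by the spring rate suggests 6 to 7 mm, above the 4 mm needed. The tool axis is 0.2° from my estimated nipple axis, and the grip is set at 50 N.
- **Off-nominal:** the first approach stalled with wrist joints q5 and q6 at their range limits. I backed off, spun the tool about the coupler's axis into another wrist position, and went on from there.
- **Remaining disagreement:** there is about 3–4 N of sideways force, and the tool sits about 2 mm off my estimated nipple axis, roughly the camera calibration's error. I did not see the snap itself; I inferred it from the push passing the jaws' 7 N and rising like the nipple's spring.
- **Objects to leave alone:** I never reached for the wrench, charger, bin or tin. I did not measure their positions at the end.

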